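# Hook a dropped heat sink out from a wire guard and mesh it with its comb rack

## Task

The aluminium heat sink has fallen on its side under the yellow wire guard: reach in with the red-handled hooked rod and draw it out well clear in front of the guard, without putting the gripper on it while it is under there. Lay the rod down flat on the worktop away from the guard, stand the heat sink on its fin tips on the bare worktop and let go, then take it again across its 40 mm width and lower it into the blue-cheeked comb rack so that its fins slide fully home between the copper fins, squarely and released. Do not drop it, and leave the other things on the bench where they are.

Things in the scene. Friction and masses are not known exactly. Their poses are not given: they have to be found in the camera images.
- guard: Fixed yellow wire cage, 240 wide (y), 90 mm high, on thin corner posts (y = +-120). Origin on the worktop; x is level and points inwards, from the open front at x = -75 to the back at 105 mm. Nothing bars the front below its top rail (underside 80 mm up); roof bars 40 mm apart. Fixed black terminal strip 30 mm high at the back from x = 80.
- heatsink: Loose aluminium comb, 100 g, lying on its side under the guard, fins about along the guard's +x. Origin: centre of its underside as it lies; x along fins to tips, y its length, z up. 36 (x) by 60 (y) by 40 mm (z): base x -18 to -6, five fins x -6 to 18, 4 thick at y = 0, +-14, +-28 (10 mm gaps). Ends y = +-30 flat. Standing on its fins its x points down; half a turn about x is equivalent.
- heatsink_back (a point): Centre of the flat back of the heat sink's base (x = -18, z = 20 mm in its frame): the centre of the top when it stands on its fins.
- heatsink_tips (a point): Centre of the row of fin tips (x = +18, z = 20 mm in the heat sink's frame): the lowest centre point when it stands on its fins. Set down on the edge of its fin tips leaning less than 30 degrees from upright, it settles upright by itself.
- rack: Fixed rack; origin on the worktop under its centre, y along its length, z up. Dark base 56 (x) by 90 (y) by 8 mm; four copper fins 30 wide (x), 4 thick, at y = +-7, +-21, tops 30 mm up; at each end a blue cheek 34 wide, y 33 to 39, 50 mm high (the heat sink's ends cannot be held as it goes in). The five heat-sink fins fit its five gaps with 3 mm spare on each side.
- rack_floor (a point): Centre of the rack's base top, 8 mm above the worktop, where the centre of the fin tips comes to rest.
- hook_rod: Loose hooked rod, 233 mm, 120 g, lying flat. Origin on the worktop under its axis; x along the rod to the hook, z up. Red handle x -95 to -40, 18 wide, 16 mm high; steel rod 8 thick, axis 8 mm up; at x = 130 it turns square to +y, a hook bar reaching y = 57 with a black rubber sleeve 16 mm thick.
- rod_grip (a point): A good place to hold the rod: on the handle's centre line, 60 mm behind the rod's origin (190 mm from the hook bar), 8 mm up.
- rod_hook (a point): Middle of the rubber-sleeved hook bar (x = 130, y = 30, z = 8 mm in the rod's frame).
- mug: Bystander: grey-white mug, 92 mm high. Origin on its underside.
- tape_copper: Bystander: roll of copper tape, 104 mm across, 10 mm high. Origin under its centre.
- hinge_tin: Bystander: small green-lidded tin, 65 x 98 x 25 mm. Origin under its centre.
- tape_black: Bystander: roll of black tape, 72 mm across, 17 mm high. Origin under its centre.
- solder_station: Fixed equipment: blue soldering station at the left, about 168 by 130 mm, 103 mm high. Origin on the worktop under its middle.
- solder_reel: Fixed bystander: small reel of solder standing on its end, about 55 mm across and 36 mm high. Origin on the worktop under its middle.
Not all that is in view belongs to the job. What is shaped like the hook_rod but turquoise is not meant.

How it is judged:
By the outcome, as a careful person would: the job done as asked, in the order asked, and still so for the second after the job is handed in, with the robot touching nothing.
It also fails if it takes over 72 s, if anything falls off the work surface, if the arm or the gripper's body presses on something with over 40 N, if the wrist force passes 120 N, or if a joint passes its speed limit or range.

## Robot

A 6-joint arm with a two-finger parallel gripper is mounted at the origin on a cart in front of the work surface, level with it; the furniture and walls round the work are solid. World frame = base frame: x ahead of the robot, y to its left, z up, the work surface at z = 0. Lengths are in m, angles in degrees, forces in N, time in s.
With the tool pointing down it reaches from about 0.35 to 0.875 m from the base axis. Payload 4.2 kg.
Tool frame: the origin (TCP) lies midway between the tips of the shut fingers; the grasp point (between the pads) lies 19 mm behind it; z points along the fingers, y is the line along which they close (so a half turn about z gives the same grasp; the last joint's range is limited). The gripper opens to 87 mm and grips with 3 to 60 N. Pads are 19 mm wide; open, the fingers measure 117 mm over their backs; the gripper's body (75 mm by 190 mm) begins 51 mm behind the grasp point.
Start: joints at [78.931, 22.042, 0.453, 0, -68.411, -14.817], TCP at [0.273, 0.562, 0.223] pointing down, gripper open.
Joint ranges: [-179.83, 179.83], [-69.29, 118.12], [-61.27, 80.66], [-181.25, 117.63], [-171.15, -9.14], [-177.46, 177.46]. Speed limits (degrees/s): [159.86, 159.86, 180, 180, 180, 180].

## Interface

Orientations are given as a 3x3 rotation matrix whose columns are the frame's x, y, z axes.
In Python, from station import sense, capture, camera_params, finish_job gives the robot as it stands.
- The arm moves only by the tool drive_tool, never from a script. Its argument "rows" is a list of rows, each an object of numbers: "tx", "ty", "tz": the shift along the tool's x, y, z in cm; "ax", "ay", "az": the turn, a rotation vector about the tool's x, y, z in rad; "claw": the finger opening in cm, from 0 to 8.7. In form: [{"tx": .., "ty": .., "tz": .., "ax": .., "ay": .., "az": .., "claw": ..}, ...]. A call has 1 to 10 rows; each row shifts and turns the commanded pose from where the row before left it, along the tool's axes as they then stand; what a row does not reach is not made up. A row lasts 1/12 s, in which the tool goes at most 41.7 mm and 7.16 degrees, less where a joint would pass 70% of its speed; a pose out of reach is approached as far as the arm can. A call with a gripper value outside its range is refused whole. The fingers move at their own pace and stop on an object; the grip force is fixed at half the most. Time passes only in rows, so rows that do not move let the fingers close. It gives the time, the measured TCP pose, the force, the opening and the grip force at its end, in the units of the state.
- sense(): the state, without advancing time (a new reading comes with each control period).
- capture(name): name is "scene" or "side" or "wrist"; returns (picture, depth): 400x640x3 uint8, red, green, blue; 400x640 float32, m along the optical axis (not along the pixel's ray), 0 where there is no reading.
- camera_params(name): a dict with "intrinsics" (3x3 intrinsics, pixels), "R" (3x3) and "t" (3): a world point X has camera coordinates R X + t; the wrist camera has in their place "tool_from_camera" (4x4, takes a point from camera to tool coordinates, whose origin is the TCP and whose axes are the flange's). Camera axes: x right, y down, z forward; pixel columns grow to the right and rows downward; lengths in m; the calibration is good to about 2 mm. The wrist camera is an equidistant fisheye: a pixel r from the principal point sees the ray r / f radians off the axis. A picture is of the moment at which its call begins: read the wrist's pose just before it. camera_params takes no time and is no camera call.
- finish_job(): hands the job in; it is judged then, once.
The state is a dict: "time_s": time; "joints": joint angles; "joint_velocities": joint speeds; "effort": joint torques, N m; "tcp_pos": TCP position; "ee_rot": TCP orientation; "wrist_force": force on the tool from outside, world axes, zero at the start; "moment": the same for the moment, N m; "gripper_width": opening from 0.0 (shut) to 1.0 (fully open); "gripper_force": force on a finger pad.
Only numpy, scipy, OpenCV 4.12 (cv2) and the standard library are available. Lean on these libraries where they do the work, as an engineer would, in place of code of your own. Each camera call takes 0.05 s, during which the arm holds its last target. There are 200 camera calls.

## Working session

There is one attempt and no reset: what is moved stays moved. The work goes in short steps, Python scripts to look and compute and a tool call to move; the robot and the scene stay as the last step left them, time stands still between calls to the robot, and variables do not carry over. Pictures are saved under pics/ and viewed, at most 10 in all, crops included, and the job is handed in when it is done.

Besides the shell and the picture viewer there is one more tool, called after "Call:" as name([rows], argument=value, ...), one row to a line, values as JSON. drive_tool: Moves the arm, as the interface text tells. Its arguments: {"type":"object","properties":{"rows":{"type":"array"}},"required":["rows"]}

```bash
mkdir -p pics; ls
cat > look.py <<'E'
import cv2,numpy as np,sys
from station import *
def grab(n,name):
    s=sense(); p,d=capture(n); cv2.imwrite(f'pics/{name}.png',p[...,::-1]); np.savez(f'pics/{name}.npz',p=p,d=d,tcp=s['tcp_pos'],R=s['ee_rot']); return p,d,s
def world(n,uv,d=None,z=None,s=None):
    """pixels -> world: by depth d (image) or plane height z"""
    c=camera_params(n); K=np.array(c['intrinsics']); uv=np.atleast_2d(np.array(uv,float))
    q=np.c_[(uv[:,0]-K[0,2])/K[0,0],(uv[:,1]-K[1,2])/K[1,1]]
    if n=='wrist':
        r=np.linalg.norm(q,axis=1)+1e-9; ray=np.c_[q*(np.sin(r)/r)[:,None],np.cos(r)]
        T=np.array(c['tool_from_camera']); Rt=np.array(s['ee_rot']); R=Rt@T[:3,:3]; o=Rt@T[:3,3]+np.array(s['tcp_pos'])
    else:
        ray=np.c_[q,np.ones(len(q))]; R=np.array(c['R']).T; o=-R@np.array(c['t'])
    w=ray@R.T
    if z is not None: k=(z-o[2])/w[:,2]
    else:
        dd=d[uv[:,1].round().astype(int),uv[:,0].round().astype(int)]; k=dd/ray[:,2]
    return o+w*k[:,None]
E
python3 - <<'E'
from look import *
for n in('scene','side'): grab(n,n+'0'); c=camera_params(n); print(n,c['intrinsics'],-np.array(c['R']).T@np.array(c['t']))
print(sense())
c=camera_params('wrist');print(c)
E
```

```text
pics
scene [[447.67011524   0.         319.54400407]
 [  0.         447.67011524 196.80223287]
 [  0.           0.           1.        ]] [-0.10339035  1.44990143  0.87078922]
side [[513.22944846   0.         312.26870779]
 [  0.         513.22944846 199.9999762 ]
 [  0.           0.           1.        ]] [ 0.81620015 -1.39489379  0.72863737]
{'time_s': 0.1, 'joints': array([ 7.89301465e+01,  2.20853204e+01,  3.85242416e-01, -2.44151324e-02,
       -6.84106290e+01, -1.48164499e+01]), 'joint_velocities': array([-0.02287218, -0.20640109,  0.18551493,  0.10824806,  0.04718448,
       -0.06300819]), 'effort': array([-2.09503569e-04, -3.91694570e+01,  1.87936163e+01,  4.23189014e+00,
        1.34375598e-02, -7.28492910e-05]), 'tcp_pos': array([0.27261858, 0.56179411, 0.22156607]), 'ee_rot': array([[ 8.99593581e-01, -4.36727389e-01, -7.59844400e-04],
       [-4.36728036e-01, -8.99591746e-01, -1.82013951e-03],
       [ 1.11355023e-04,  1.96923117e-03, -9.99998055e-01]]), 'wrist_force': array([-0.34371589,  0.06052274,  0.57091784]), 'moment': array([-0.02253142, -0.0281634 , -0.00169481]), 'gripper_force': 0.0, 'gripper_width': 0.9999248139553971}
{'intrinsics': array([[309.70691629,   0.        , 322.46700732],
       [  0.        , 309.70691629, 195.69502321],
       [  0.        ,   0.        ,   1.        ]]), 'tool_from_camera': array([[ 0.00114836, -0.95872721, -0.2843252 ,  0.07785766],
       [ 0.99999744,  0.00165538, -0.00154297,  0.00117579],
       [ 0.00194995, -0.2843227 ,  0.95872666, -0.16263997],
       [ 0.        ,  0.        ,  0.        ,  1.        ]])}
```

View pics/scene0.png

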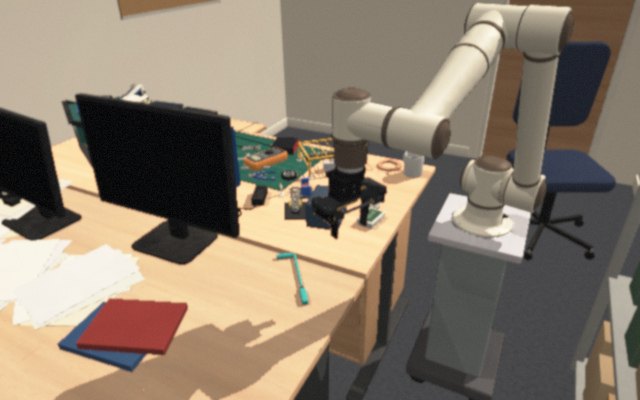

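View pics/side0.png

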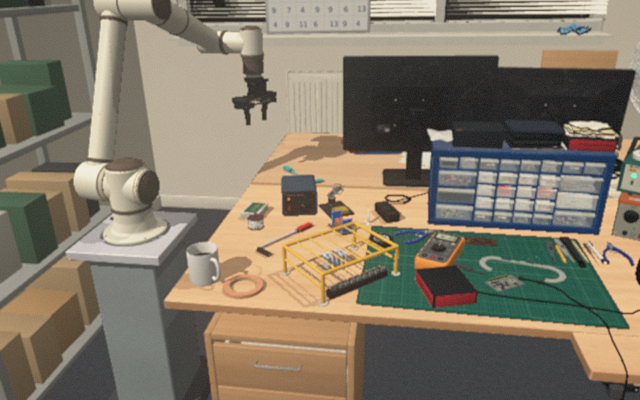

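Side view: the red-handled rod runs from (310,226) to about (262,250). The guard is at (285–398, 225–300), with the heat sink inside it near (335,257). The blue rack is near (340,218), the mug at (203,262) and the copper tape at (243,286). I'll take an enlarged crop and some measurements.

Run:
```python
from look import *
z=np.load('pics/side0.npz'); p,d=z['p'],z['d']
c=cv2.resize(p[170:310,230:420],(760,560),interpolation=cv2.INTER_CUBIC); cv2.imwrite('pics/c0.png',c[...,::-1])
for nm,uv,zz in [('handle',(302,229),.016),('hookend',(262,249),.008),('post',(286,274),0),('post',(323,302),0),('post',(398,272),0),('rack',(342,222),.03),('mug',(203,282),0),('tape',(243,285),.01)]:
    print(nm,world('side',uv,z=zz)[0].round(3),world('side',uv,d=d)[0].round(3))
```

```text
handle [0.546 0.041 0.016] [0.545 0.046 0.014]
hookend [ 0.448 -0.089  0.008] [ 0.455 -0.112  0.021]
post [ 0.545 -0.207  0.   ] [ 0.546 -0.214  0.004]
post [ 0.663 -0.328  0.   ] [ 0.665 -0.34   0.009]
post [ 0.847 -0.16   0.   ] [ 0.847 -0.176  0.009]
rack [0.669 0.078 0.03 ] [0.672 0.049 0.043]
mug [ 0.332 -0.275  0.   ] [ 0.341 -0.295  0.014]
tape [ 0.448 -0.291  0.01 ] [ 0.443 -0.276 -0.   ]
```

View pics/c0.png

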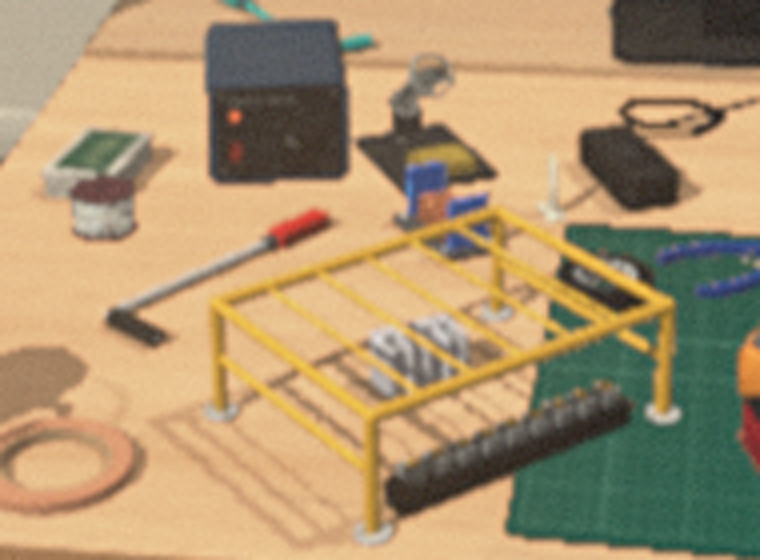

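The crop shows the guard's post feet at crop (220,410), (372,533), (663,413) and (497,312), and the terminal strip is at the back, lower right. The heat sink is at crop (372–468, 315–395). The rod's hook is at (110–170, 310–345) and its handle at (270–328, 210–245). I'll write a motion planner helper, then move the wrist camera over the area.

```bash
cat > plan.py <<'E'
import numpy as np, json
from scipy.spatial.transform import Rotation as Ro
from station import sense
def down(yaw):  # tool pointing down, tool x at yaw (deg)
    c,s=np.cos(np.radians(yaw)),np.sin(np.radians(yaw)); return np.array([[c,s,0],[s,-c,0],[0,0,-1.]])
def rows(p1,R1,claw,n=None,p0=None,R0=None):
    s=sense(); p0=s['tcp_pos'] if p0 is None else p0; R0=s['ee_rot'] if R0 is None else R0
    p0,p1=np.array(p0),np.array(p1); rv=Ro.from_matrix(R0.T@R1).as_rotvec(); d=np.linalg.norm(p1-p0)
    n=n or int(np.ceil(max(d/.037,np.linalg.norm(rv)/.118,1)))
    a=rv/n; out=[]
    for k in range(n):
        t=(R0@Ro.from_rotvec(a*k).as_matrix()).T@(p1-p0)/n*100
        out.append(dict(zip(('tx','ty','tz','ax','ay','az','claw'),[round(float(x),2) for x in t]+[round(float(x),3) for x in a]+[claw])))
    print(n,'rows'); 
    for i in range(0,n,10): print(json.dumps([{k:v for k,v in r.items() if v} for r in out[i:i+10]]))
E
python3 - <<'E'
from look import *; from plan import *
P=world('side',[(285,272.5),(323,303),(396,273.5),(354.5,248.5)],z=0); print(P.round(3))
rows([.53,-.02,.34],down(-127),8.7)
E
```

```text
[[ 0.54  -0.2    0.   ]
 [ 0.664 -0.332  0.   ]
 [ 0.842 -0.169  0.   ]
 [ 0.719 -0.039  0.   ]]
18 rows
[{"tx": 2.7, "ty": 2.28, "tz": -0.65, "az": 0.098, "claw": 8.7}, {"tx": 2.91, "ty": 2.01, "tz": -0.65, "az": 0.098, "claw": 8.7}, {"tx": 3.09, "ty": 1.72, "tz": -0.65, "az": 0.098, "claw": 8.7}, {"tx": 3.24, "ty": 1.4, "tz": -0.65, "az": 0.098, "claw": 8.7}, {"tx": 3.37, "ty": 1.08, "tz": -0.65, "az": 0.098, "claw": 8.7}, {"tx": 3.46, "ty": 0.75, "tz": -0.66, "az": 0.098, "claw": 8.7}, {"tx": 3.51, "ty": 0.4, "tz": -0.66, "az": 0.098, "claw": 8.7}, {"tx": 3.53, "ty": 0.06, "tz": -0.66, "az": 0.098, "claw": 8.7}, {"tx": 3.52, "ty": -0.29, "tz": -0.66, "az": 0.098, "claw": 8.7}, {"tx": 3.48, "ty": -0.63, "tz": -0.66, "az": 0.098, "claw": 8.7}]
[{"tx": 3.4, "ty": -0.97, "tz": -0.66, "az": 0.098, "claw": 8.7}, {"tx": 3.29, "ty": -1.3, "tz": -0.66, "az": 0.098, "claw": 8.7}, {"tx": 3.14, "ty": -1.61, "tz": -0.66, "az": 0.098, "claw": 8.7}, {"tx": 2.97, "ty": -1.91, "tz": -0.66, "az": 0.098, "claw": 8.7}, {"tx": 2.77, "ty": -2.19, "tz": -0.66, "az": 0.098, "claw": 8.7}, {"tx": 2.54, "ty": -2.46, "tz": -0.66, "az": 0.098, "claw": 8.7}, {"tx": 2.29, "ty": -2.69, "tz": -0.66, "az": 0.098, "claw": 8.7}, {"tx": 2.01, "ty": -2.9, "tz": -0.66, "az": 0.098, "claw": 8.7}]
```

Call:
drive_tool([
  {"tx": 2.7, "ty": 2.3, "tz": -0.65, "az": 0.098, "claw": 8.7},
  {"tx": 2.9, "ty": 2.0, "tz": -0.65, "az": 0.098, "claw": 8.7},
  {"tx": 3.1, "ty": 1.7, "tz": -0.65, "az": 0.098, "claw": 8.7},
  {"tx": 3.2, "ty": 1.4, "tz": -0.65, "az": 0.098, "claw": 8.7},
  {"tx": 3.4, "ty": 1.1, "tz": -0.65, "az": 0.098, "claw": 8.7},
  {"tx": 3.5, "ty": 0.7, "tz": -0.65, "az": 0.098, "claw": 8.7},
  {"tx": 3.5, "ty": 0.4, "tz": -0.65, "az": 0.098, "claw": 8.7},
  {"tx": 3.5, "ty": 0.1, "tz": -0.65, "az": 0.098, "claw": 8.7},
  {"tx": 3.5, "ty": -0.3, "tz": -0.65, "az": 0.098, "claw": 8.7},
  {"tx": 3.5, "ty": -0.6, "tz": -0.65, "az": 0.098, "claw": 8.7},
])

```text
invalid input at $.rows[0]: expected keys tx, ty, tz, ax, ay, az, claw
```

Call:
drive_tool([
  {"tx": 3.4, "ty": -1.0, "tz": -0.65, "az": 0.098, "claw": 8.7},
  {"tx": 3.3, "ty": -1.3, "tz": -0.65, "az": 0.098, "claw": 8.7},
  {"tx": 3.1, "ty": -1.6, "tz": -0.65, "az": 0.098, "claw": 8.7},
  {"tx": 3.0, "ty": -1.9, "tz": -0.65, "az": 0.098, "claw": 8.7},
  {"tx": 2.8, "ty": -2.2, "tz": -0.65, "az": 0.098, "claw": 8.7},
  {"tx": 2.5, "ty": -2.5, "tz": -0.65, "az": 0.098, "claw": 8.7},
  {"tx": 2.3, "ty": -2.7, "tz": -0.65, "az": 0.098, "claw": 8.7},
  {"tx": 2.0, "ty": -2.9, "tz": -0.65, "az": 0.098, "claw": 8.7},
  {"claw": 8.7},
])

```text
invalid input at $.rows[0]: expected keys tx, ty, tz, ax, ay, az, claw
```

Run:
```python
from look import *
p,d,s=grab('wrist','w1'); print(s['tcp_pos'].round(3),s['joints'].round(1))
```

```text
[0.273 0.562 0.222] [ 78.9  22.1   0.4  -0.  -68.4 -14.8]
```

View pics/w1.png

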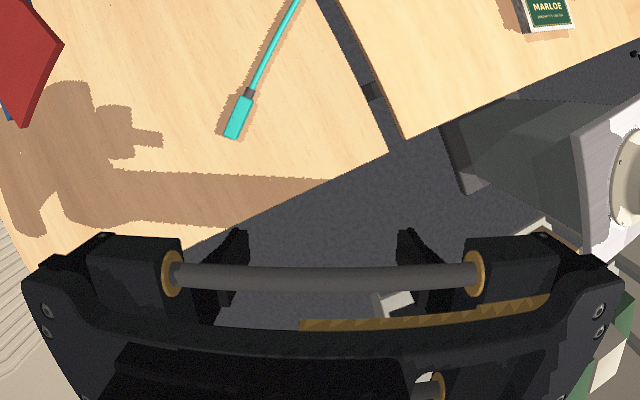

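```bash
sed -i 's/{k:v for k,v in r.items() if v}/r/' plan.py
python3 - <<'E'
from plan import *
rows([.53,-.02,.36],down(-46),8.7)
E
```

```text
18 rows
[{"tx": 2.7, "ty": 2.29, "tz": -0.76, "ax": 0.0, "ay": -0.0, "az": 0.019, "claw": 8.7}, {"tx": 2.74, "ty": 2.23, "tz": -0.76, "ax": 0.0, "ay": -0.0, "az": 0.019, "claw": 8.7}, {"tx": 2.79, "ty": 2.18, "tz": -0.76, "ax": 0.0, "ay": -0.0, "az": 0.019, "claw": 8.7}, {"tx": 2.83, "ty": 2.12, "tz": -0.77, "ax": 0.0, "ay": -0.0, "az": 0.019, "claw": 8.7}, {"tx": 2.87, "ty": 2.07, "tz": -0.77, "ax": 0.0, "ay": -0.0, "az": 0.019, "claw": 8.7}, {"tx": 2.91, "ty": 2.01, "tz": -0.77, "ax": 0.0, "ay": -0.0, "az": 0.019, "claw": 8.7}, {"tx": 2.95, "ty": 1.95, "tz": -0.77, "ax": 0.0, "ay": -0.0, "az": 0.019, "claw": 8.7}, {"tx": 2.98, "ty": 1.9, "tz": -0.77, "ax": 0.0, "ay": -0.0, "az": 0.019, "claw": 8.7}, {"tx": 3.02, "ty": 1.84, "tz": -0.77, "ax": 0.0, "ay": -0.0, "az": 0.019, "claw": 8.7}, {"tx": 3.06, "ty": 1.78, "tz": -0.77, "ax": 0.0, "ay": -0.0, "az": 0.019, "claw": 8.7}]
[{"tx": 3.09, "ty": 1.72, "tz": -0.77, "ax": 0.0, "ay": -0.0, "az": 0.019, "claw": 8.7}, {"tx": 3.12, "ty": 1.66, "tz": -0.77, "ax": 0.0, "ay": -0.0, "az": 0.019, "claw": 8.7}, {"tx": 3.15, "ty": 1.6, "tz": -0.77, "ax": 0.0, "ay": -0.0, "az": 0.019, "claw": 8.7}, {"tx": 3.18, "ty": 1.53, "tz": -0.77, "ax": 0.0, "ay": -0.0, "az": 0.019, "claw": 8.7}, {"tx": 3.21, "ty": 1.47, "tz": -0.77, "ax": 0.0, "ay": -0.0, "az": 0.019, "claw": 8.7}, {"tx": 3.24, "ty": 1.41, "tz": -0.77, "ax": 0.0, "ay": -0.0, "az": 0.019, "claw": 8.7}, {"tx": 3.27, "ty": 1.35, "tz": -0.77, "ax": 0.0, "ay": -0.0, "az": 0.019, "claw": 8.7}, {"tx": 3.29, "ty": 1.28, "tz": -0.77, "ax": 0.0, "ay": -0.0, "az": 0.019, "claw": 8.7}]
```

Call:
drive_tool([
  {"tx": 2.7, "ty": 2.3, "tz": -0.76, "ax": 0, "ay": 0, "az": 0.019, "claw": 8.7},
  {"tx": 2.75, "ty": 2.2, "tz": -0.76, "ax": 0, "ay": 0, "az": 0.019, "claw": 8.7},
  {"tx": 2.8, "ty": 2.2, "tz": -0.76, "ax": 0, "ay": 0, "az": 0.019, "claw": 8.7},
  {"tx": 2.8, "ty": 2.1, "tz": -0.76, "ax": 0, "ay": 0, "az": 0.019, "claw": 8.7},
  {"tx": 2.9, "ty": 2.1, "tz": -0.77, "ax": 0, "ay": 0, "az": 0.019, "claw": 8.7},
  {"tx": 2.9, "ty": 2.0, "tz": -0.77, "ax": 0, "ay": 0, "az": 0.019, "claw": 8.7},
  {"tx": 2.95, "ty": 1.95, "tz": -0.77, "ax": 0, "ay": 0, "az": 0.019, "claw": 8.7},
  {"tx": 3.0, "ty": 1.9, "tz": -0.77, "ax": 0, "ay": 0, "az": 0.019, "claw": 8.7},
  {"tx": 3.0, "ty": 1.8, "tz": -0.77, "ax": 0, "ay": 0, "az": 0.019, "claw": 8.7},
  {"tx": 3.05, "ty": 1.8, "tz": -0.77, "ax": 0, "ay": 0, "az": 0.019, "claw": 8.7},
])

```text
time_s: 0.98
tcp_pos: [0.4169, 0.2376, 0.2995]
ee_rot: [[0.801, -0.599, -0.0], [-0.599, -0.801, 0.0], [-0.0, 0.0, -1.0]]
wrist_force: [-0.3, 0.6, 1.0]
gripper_width: 1.004
gripper_force: 0.0
```

Call:
drive_tool([
  {"tx": 3.1, "ty": 1.7, "tz": -0.77, "ax": 0, "ay": 0, "az": 0.019, "claw": 8.7},
  {"tx": 3.1, "ty": 1.65, "tz": -0.77, "ax": 0, "ay": 0, "az": 0.019, "claw": 8.7},
  {"tx": 3.15, "ty": 1.6, "tz": -0.77, "ax": 0, "ay": 0, "az": 0.019, "claw": 8.7},
  {"tx": 3.2, "ty": 1.5, "tz": -0.77, "ax": 0, "ay": 0, "az": 0.019, "claw": 8.7},
  {"tx": 3.2, "ty": 1.5, "tz": -0.77, "ax": 0, "ay": 0, "az": 0.019, "claw": 8.7},
  {"tx": 3.25, "ty": 1.4, "tz": -0.77, "ax": 0, "ay": 0, "az": 0.019, "claw": 8.7},
  {"tx": 3.25, "ty": 1.35, "tz": -0.77, "ax": 0, "ay": 0, "az": 0.019, "claw": 8.7},
  {"tx": 3.3, "ty": 1.3, "tz": -0.77, "ax": 0, "ay": 0, "az": 0.019, "claw": 8.7},
  {"tx": 0, "ty": 0, "tz": 0, "ax": 0, "ay": 0, "az": 0, "claw": 8.7},
  {"tx": 0, "ty": 0, "tz": 0, "ax": 0, "ay": 0, "az": 0, "claw": 8.7},
])

```text
time_s: 1.82
tcp_pos: [0.5332, -0.0199, 0.3603]
ee_rot: [[0.699, -0.716, -0.001], [-0.716, -0.699, 0.0], [-0.001, 0.0, -1.0]]
wrist_force: [-0.1, 0.2, 0.2]
gripper_width: 1.002
gripper_force: 0.0
```

Run:
```python
from look import *
p,d,s=grab('wrist','w2'); print(s['tcp_pos'].round(3),s['joints'].round(1),s['time_s'])
```

```text
[ 0.533 -0.02   0.36 ] [ 15.3   9.2   2.2  -0.  -83.   29. ] 1.8167
```

View pics/w2.png

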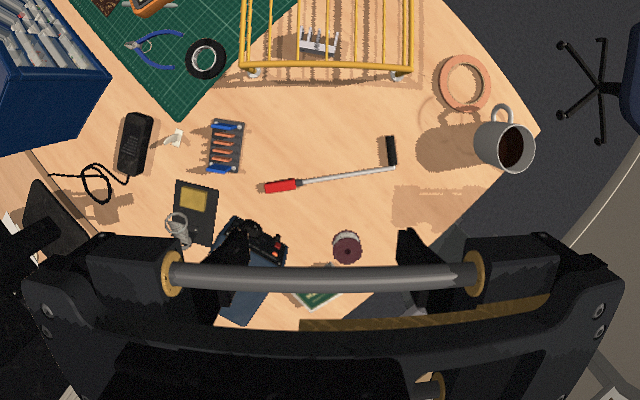

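The wrist view shows the red handle at (265–298, 180–192), the hook sleeve at (386–397, 136–166) and the rack's blue cheeks near (225,125) and (222,168). The guard front runs along row ~70 over columns 242–412. The heat sink is at (300–340, 30–55) under the bars, with its fins pointing inwards (up).

Run:
```python
from look import *
z=np.load('pics/w2.npz'); p,d=z['p'],z['d']; s=dict(tcp_pos=z['tcp'],ee_rot=z['R'])
v,u=np.mgrid[0:400,0:640]; uv=np.c_[u.ravel(),v.ravel()]
W=world('wrist',uv,d=d,s=s).reshape(400,640,3); h=cv2.cvtColor(p,cv2.COLOR_RGB2HSV).astype(int)
H,S,V=h[...,0],h[...,1],h[...,2]
def box(m,u0,u1,v0,v1): b=np.zeros_like(m); b[v0:v1,u0:u1]=m[v0:v1,u0:u1]; return b
def rep(n,m,zz=None):
    q=W[m] if zz is None else world('wrist',np.c_[u[m],v[m]],z=zz,s=s)
    r=cv2.minAreaRect((q[:,:2]*1000).astype(np.float32)); print(n,m.sum(),'mean',q.mean(0).round(4),'zdepth',np.percentile(W[m][:,2],[5,50,95]).round(3),'rect',[np.round(x,1) for x in r])
rep('handle',box((S>150)&((H<6)|(H>174))&(V>110),255,305,172,198),.014)
rep('sleeve',box((V<70),378,402,130,170),.014)
bl=(S>140)&(H>100)&(H<125)&(V>90)
rep('cheekA',box(bl,200,250,112,140),.05); rep('cheekB',box(bl,200,250,150,180),.05)
cop=(S>110)&(H>4)&(H<16)&(V>120)
rep('copper',box(cop,205,245,125,172),.03)
x,y,_=W[...,0],W[...,1],W[...,2]; Z=W[...,2]
m=box((S<60)&(V>120)&(Z>.03)&(Z<.05),290,350,20,65); rep('hs',m,.04)
rep('hs depth',m)
ye=box((S>150)&(H>18)&(H<32)&(V>120)&(Z>.07)&(Z<.1),235,420,0,80); rep('guardtop',ye)
print('front posts',world('wrist',[(243,74),(413,76)],z=0,s=s).round(3))
c=cv2.resize(p[0:90,220:420],(800,360),interpolation=cv2.INTER_CUBIC); c[np.arange(0,1)]=0
mm=cv2.resize(m[0:90,220:420].astype(np.uint8),(800,360),interpolation=0); 
cv2.imwrite('pics/c2.png',np.vstack([c,c//2*1])[:360,:,::-1]); cv2.imwrite('pics/m2.png',mm*255)
```

```text
handle 305 mean [0.5456 0.0707 0.014 ] zdepth [0.014 0.016 0.018] rect [array([545.7,  71.6]), array([54.6, 18.8]), np.float64(56.4)]
sleeve 241 mean [ 0.4549 -0.1047  0.014 ] zdepth [0.011 0.015 0.017] rect [array([ 454.9, -105. ]), array([14.8, 50.7]), np.float64(53.2)]
cheekA 116 mean [0.6793 0.0517 0.05  ] zdepth [0.017 0.049 0.052] rect [array([679.8,  52. ]), array([42.1,  9.4]), np.float64(33.9)]
cheekB 144 mean [0.6415 0.109  0.05  ] zdepth [0.014 0.04  0.051] rect [array([642.3, 109.6]), array([41.4, 12.7]), np.float64(34.3)]
copper 408 mean [0.6648 0.0883 0.03  ] zdepth [-0.     0.021  0.032] rect [array([658.6,  83.6]), array([70. , 75.3]), np.float64(40.2)]
hs 375 mean [ 0.6664 -0.1425  0.04  ] zdepth [0.038 0.04  0.042] rect [array([ 667.9, -146.8]), array([60.4, 35.6]), np.float64(32.9)]
hs depth 375 mean [ 0.6664 -0.1425  0.0402] zdepth [0.038 0.04  0.042] rect [array([ 667.9, -146.9]), array([60.2, 35.6]), np.float64(33.1)]
guardtop 2041 mean [ 0.6431 -0.143   0.0887] zdepth [0.086 0.089 0.091] rect [array([ 660.6, -159.1]), array([247.2, 110.6]), np.float64(43.3)]
front posts [[ 0.725 -0.024  0.   ]
 [ 0.517 -0.224  0.   ]]
```

View pics/c2.png

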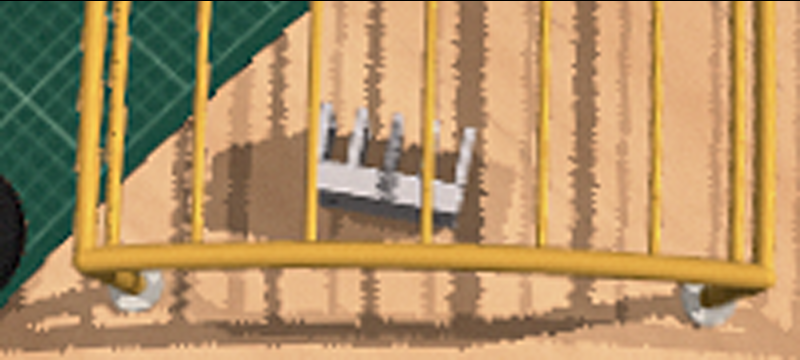

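The crop shows the heat sink base towards the guard front with its fins pointing inwards, clear space on both sides, and an unobstructed opening. Next I'll check the surroundings (station, reel, table edge, mug).

Run:
```python
from look import *; from plan import *
z=np.load('pics/w2.npz'); p,d=z['p'],z['d']; s=dict(tcp_pos=z['tcp'],ee_rot=z['R'])
for n,uv in dict(reel=(347,243),st1=(235,218),st2=(285,238),st3=(262,228),edge1=(395,270),edge2=(540,130),edge3=(450,225),tin=(318,300),holder=(195,215),vise=(178,228),mugrim=(478,150),mugrim2=(505,165),tape=(440,80),tape2=(462,108)).items():
    print(n,world('wrist',uv,d=d,s=s)[0].round(3))
S=np.load('pics/side0.npz')
for n,uv in dict(stA=(282,212),stB=(316,214),stTop=(299,180),tin=(250,212),reel=(256,226),board=(340,215),edge=(185,290),edgeL=(245,190),edge2=(168,302)).items(): print('side',n,world('side',uv,d=S['d'])[0].round(3),world('side',uv,z=0)[0].round(3))
rows([.5415,.0655,.06],down(-125),8.7)
```

```text
reel [0.397 0.058 0.038]
st1 [0.566 0.166 0.027]
st2 [0.471 0.142 0.001]
st3 [0.52 0.14 0.04]
edge1 [ 0.54  -0.059  0.445]
edge2 [ 0.263 -0.369 -0.001]
edge3 [ 0.261 -0.095 -0.   ]
tin [0.342 0.187 0.026]
holder [0.625 0.227 0.01 ]
vise [0.628 0.222 0.088]
mugrim [ 0.346 -0.223  0.023]
mugrim2 [ 0.306 -0.236  0.061]
tape [ 0.481 -0.254  0.01 ]
tape2 [ 0.419 -0.252  0.011]
side stA [0.459 0.152 0.021] [0.448 0.199 0.   ]
side stB [0.568 0.193 0.001] [0.568 0.195 0.   ]
side stTop [0.505 0.235 0.107] [0.451 0.517 0.   ]
side tin [0.354 0.129 0.026] [0.336 0.186 0.   ]
side reel [0.395 0.047 0.015] [0.386 0.079 0.   ]
side board [0.659 0.117 0.036] [0.651 0.196 0.   ]
side edge [ 0.299 -0.32   0.001] [ 0.298 -0.318  0.   ]
side edgeL [0.265 0.378 0.004] [0.262 0.387 0.   ]
side edge2 [ 0.274 -0.37  -0.004] [ 0.277 -0.376  0.   ]
12 rows
[{"tx": -0.45, "ty": -0.55, "tz": 2.5, "ax": 0.0, "ay": 0.0, "az": 0.116, "claw": 8.7}, {"tx": -0.51, "ty": -0.49, "tz": 2.5, "ax": 0.0, "ay": 0.0, "az": 0.116, "claw": 8.7}, {"tx": -0.56, "ty": -0.43, "tz": 2.5, "ax": 0.0, "ay": 0.0, "az": 0.116, "claw": 8.7}, {"tx": -0.61, "ty": -0.36, "tz": 2.5, "ax": 0.0, "ay": 0.0, "az": 0.116, "claw": 8.7}, {"tx": -0.64, "ty": -0.29, "tz": 2.5, "ax": 0.0, "ay": 0.0, "az": 0.116, "claw": 8.7}, {"tx": -0.67, "ty": -0.21, "tz": 2.5, "ax": 0.0, "ay": 0.0, "az": 0.116, "claw": 8.7}, {"tx": -0.69, "ty": -0.13, "tz": 2.5, "ax": 0.0, "ay": 0.0, "az": 0.116, "claw": 8.7}, {"tx": -0.7, "ty": -0.05, "tz": 2.5, "ax": 0.0, "ay": 0.0, "az": 0.116, "claw": 8.7}, {"tx": -0.71, "ty": 0.03, "tz": 2.5, "ax": 0.0, "ay": 0.0, "az": 0.116, "claw": 8.7}, {"tx": -0.7, "ty": 0.11, "tz": 2.5, "ax": 0.0, "ay": 0.0, "az": 0.116, "claw": 8.7}]
[{"tx": -0.68, "ty": 0.19, "tz": 2.5, "ax": 0.0, "ay": 0.0, "az": 0.116, "claw": 8.7}, {"tx": -0.65, "ty": 0.27, "tz": 2.5, "ax": 0.0, "ay": 0.0, "az": 0.116, "claw": 8.7}]
```

```bash
cat >> plan.py <<'E'
def tilt(yaw,deg): return down(yaw)@Ro.from_rotvec([0,-np.radians(deg),0]).as_matrix()  # top leans toward tool x
E
python3 - <<'E'
from plan import *
R=tilt(-125,15)
rows([.5415,.0655,.06],R,8.7,13)
rows([.5415,.0655,.006],R,8.7,2,[.5415,.0655,.06],R)
E
```

```text
13 rows
[{"tx": -0.41, "ty": -0.5, "tz": 2.31, "ax": 0.014, "ay": -0.017, "az": 0.106, "claw": 8.7}, {"tx": -0.42, "ty": -0.43, "tz": 2.32, "ax": 0.014, "ay": -0.017, "az": 0.106, "claw": 8.7}, {"tx": -0.43, "ty": -0.35, "tz": 2.33, "ax": 0.014, "ay": -0.017, "az": 0.106, "claw": 8.7}, {"tx": -0.42, "ty": -0.27, "tz": 2.35, "ax": 0.014, "ay": -0.017, "az": 0.106, "claw": 8.7}, {"tx": -0.4, "ty": -0.19, "tz": 2.36, "ax": 0.014, "ay": -0.017, "az": 0.106, "claw": 8.7}, {"tx": -0.38, "ty": -0.12, "tz": 2.37, "ax": 0.014, "ay": -0.017, "az": 0.106, "claw": 8.7}, {"tx": -0.35, "ty": -0.05, "tz": 2.37, "ax": 0.014, "ay": -0.017, "az": 0.106, "claw": 8.7}, {"tx": -0.31, "ty": 0.02, "tz": 2.38, "ax": 0.014, "ay": -0.017, "az": 0.106, "claw": 8.7}, {"tx": -0.27, "ty": 0.09, "tz": 2.38, "ax": 0.014, "ay": -0.017, "az": 0.106, "claw": 8.7}, {"tx": -0.21, "ty": 0.14, "tz": 2.38, "ax": 0.014, "ay": -0.017, "az": 0.106, "claw": 8.7}]
[{"tx": -0.16, "ty": 0.2, "tz": 2.39, "ax": 0.014, "ay": -0.017, "az": 0.106, "claw": 8.7}, {"tx": -0.09, "ty": 0.24, "tz": 2.38, "ax": 0.014, "ay": -0.017, "az": 0.106, "claw": 8.7}, {"tx": -0.03, "ty": 0.28, "tz": 2.38, "ax": 0.014, "ay": -0.017, "az": 0.106, "claw": 8.7}]
2 rows
[{"tx": 0.7, "ty": 0.0, "tz": 2.61, "ax": 0.0, "ay": 0.0, "az": 0.0, "claw": 8.7}, {"tx": 0.7, "ty": 0.0, "tz": 2.61, "ax": 0.0, "ay": 0.0, "az": 0.0, "claw": 8.7}]
```

Call:
drive_tool([
  {"tx": -0.41, "ty": -0.5, "tz": 2.31, "ax": 0.014, "ay": -0.017, "az": 0.106, "claw": 5},
  {"tx": -0.42, "ty": -0.43, "tz": 2.32, "ax": 0.014, "ay": -0.017, "az": 0.106, "claw": 5},
  {"tx": -0.43, "ty": -0.35, "tz": 2.33, "ax": 0.014, "ay": -0.017, "az": 0.106, "claw": 5},
  {"tx": -0.42, "ty": -0.27, "tz": 2.35, "ax": 0.014, "ay": -0.017, "az": 0.106, "claw": 5},
  {"tx": -0.4, "ty": -0.19, "tz": 2.36, "ax": 0.014, "ay": -0.017, "az": 0.106, "claw": 5},
  {"tx": -0.38, "ty": -0.12, "tz": 2.37, "ax": 0.014, "ay": -0.017, "az": 0.106, "claw": 5},
  {"tx": -0.35, "ty": -0.05, "tz": 2.37, "ax": 0.014, "ay": -0.017, "az": 0.106, "claw": 5},
  {"tx": -0.31, "ty": 0.02, "tz": 2.38, "ax": 0.014, "ay": -0.017, "az": 0.106, "claw": 5},
  {"tx": -0.27, "ty": 0.09, "tz": 2.38, "ax": 0.014, "ay": -0.017, "az": 0.106, "claw": 5},
  {"tx": -0.21, "ty": 0.14, "tz": 2.38, "ax": 0.014, "ay": -0.017, "az": 0.106, "claw": 5},
])

```text
time_s: 2.7
tcp_pos: [0.5388, 0.0481, 0.1289]
ee_rot: [[-0.277, -0.957, 0.09], [-0.938, 0.289, 0.189], [-0.207, -0.032, -0.978]]
wrist_force: [1.9, 0.1, 0.3]
gripper_width: 0.577
gripper_force: 0.0
```

Call:
drive_tool([
  {"tx": -0.16, "ty": 0.2, "tz": 2.39, "ax": 0.014, "ay": -0.017, "az": 0.106, "claw": 5},
  {"tx": -0.09, "ty": 0.24, "tz": 2.38, "ax": 0.014, "ay": -0.017, "az": 0.106, "claw": 5},
  {"tx": -0.03, "ty": 0.28, "tz": 2.38, "ax": 0.014, "ay": -0.017, "az": 0.106, "claw": 5},
  {"tx": 0, "ty": 0, "tz": 0, "ax": 0, "ay": 0, "az": 0, "claw": 5},
])

```text
time_s: 3.03
tcp_pos: [0.5369, 0.0672, 0.0561]
ee_rot: [[-0.556, -0.82, 0.138], [-0.791, 0.573, 0.214], [-0.254, 0.009, -0.967]]
wrist_force: [-1.4, -0.4, -0.3]
gripper_width: 0.575
gripper_force: 0.0
```

Run:
```python
from look import *; from plan import *
p,d,s=grab('wrist','w3')
h=cv2.cvtColor(p,cv2.COLOR_RGB2HSV).astype(int); H,S,V=h[...,0],h[...,1],h[...,2]
m=(S>150)&((H<6)|(H>174))&(V>100); v,u=np.nonzero(m); print(m.sum(),u.min(),u.max(),v.min(),v.max())
q=world('wrist',np.c_[u,v],z=.014,s=s); print(s['tcp_pos'].round(4),[np.round(x,1) for x in cv2.minAreaRect((q[:,:2]*1000).astype(np.float32))])
```

```text
1622 34 328 176 380
[0.5369 0.0672 0.0561] [array([1110.6,   88.9]), array([1180.7,   55.1]), np.float64(2.0)]
```

View pics/w3.png

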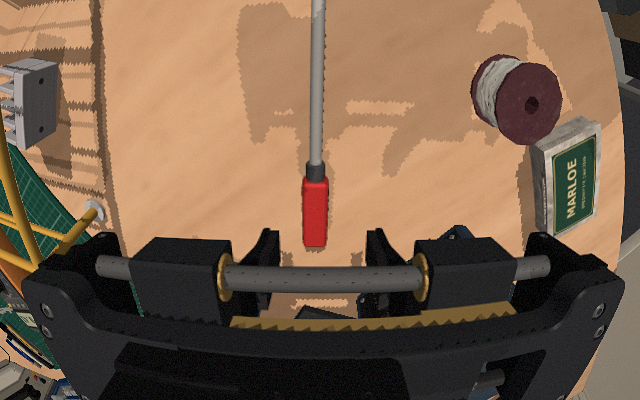

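The red handle lies between the fingers at (302–328, 178–247), straight along the image column and slightly left of centre. The heat sink base is visible at (5–58, 60–145).

Run:
```python
from look import *; from plan import *
z=np.load('pics/w3.npz'); s=dict(tcp_pos=z['tcp'],ee_rot=z['R'])
q=world('wrist',[(315,182),(314.5,240)],z=.016,s=s); print(q.round(4),s['ee_rot'].round(3))
rod=world('wrist',[(318.5,5),(316,155)],z=.01,s=s); print(rod.round(4)); dd=rod[0]-rod[1]; print(np.degrees(np.arctan2(dd[1],dd[0])))
dl=z['R'].T@(np.array([.5415,.0655,.006])-z['tcp'])*100; print(dl, z['R'].T@(q.T-z['tcp'][:,None])*100)
```

```text
[[0.5287 0.0481 0.016 ]
 [0.5575 0.0877 0.016 ]] [[-0.556 -0.82   0.138]
 [-0.791  0.573  0.214]
 [-0.254  0.009 -0.967]]
[[ 0.4634 -0.0408  0.01  ]
 [ 0.5186  0.0349  0.01  ]]
-126.07930276379925
[ 1.15316278 -0.52324985  4.87593231] [[ 2.98289303 -1.75099825]
 [-0.46104937 -0.55732418]
 [ 3.36161831  4.60489363]]
```

Call:
drive_tool([
  {"tx": 0.4, "ty": -0.25, "tz": 1.6, "ax": 0, "ay": 0, "az": 0, "claw": 5},
  {"tx": 0.4, "ty": -0.25, "tz": 1.6, "ax": 0, "ay": 0, "az": 0, "claw": 5},
  {"tx": 0.4, "ty": 0, "tz": 1.65, "ax": 0, "ay": 0, "az": 0, "claw": 5},
  {"tx": 0, "ty": 0, "tz": 0, "ax": 0, "ay": 0, "az": 0, "claw": 5},
  {"tx": 0, "ty": 0, "tz": 0, "ax": 0, "ay": 0, "az": 0, "claw": 1.5},
  {"tx": 0, "ty": 0, "tz": 0, "ax": 0, "ay": 0, "az": 0, "claw": 1},
  {"tx": 0, "ty": 0, "tz": 0, "ax": 0, "ay": 0, "az": 0, "claw": 1},
  {"tx": 0, "ty": 0, "tz": 0, "ax": 0, "ay": 0, "az": 0, "claw": 1},
  {"tx": 0, "ty": 0, "tz": 0, "ax": 0, "ay": 0, "az": 0, "claw": 1},
])

```text
time_s: 3.83
tcp_pos: [0.5468, 0.0644, 0.0118]
ee_rot: [[-0.552, -0.82, 0.15], [-0.792, 0.572, 0.215], [-0.262, 0.0, -0.965]]
wrist_force: [-0.4, 0.9, 0.4]
gripper_width: 0.283
gripper_force: 0.3
```

Call:
drive_tool([
  {"tx": 0.5, "ty": 0.2, "tz": 0.5, "ax": 0, "ay": 0, "az": 0, "claw": 3},
  {"tx": 0, "ty": 0, "tz": 0.2, "ax": 0, "ay": 0, "az": 0, "claw": 3},
  {"tx": 0, "ty": 0, "tz": 0, "ax": 0, "ay": 0, "az": 0, "claw": 3},
])

```text
time_s: 4.08
tcp_pos: [0.5424, 0.0626, 0.0027]
ee_rot: [[-0.553, -0.82, 0.147], [-0.792, 0.572, 0.214], [-0.26, 0.002, -0.966]]
wrist_force: [-1.7, -0.4, 4.2]
gripper_width: 0.336
gripper_force: 1.8
```

Call:
drive_tool([
  {"tx": 0, "ty": 0, "tz": 0, "ax": 0, "ay": 0, "az": 0, "claw": 1},
  {"tx": 0, "ty": 0, "tz": 0, "ax": 0, "ay": 0, "az": 0, "claw": 1},
  {"tx": 0, "ty": 0, "tz": 0, "ax": 0, "ay": 0, "az": 0, "claw": 1},
  {"tx": 0, "ty": 0, "tz": 0, "ax": 0, "ay": 0, "az": 0, "claw": 1},
  {"tx": 0, "ty": 0, "tz": 0, "ax": 0, "ay": 0, "az": 0, "claw": 1},
  {"tx": 0, "ty": 0, "tz": 0, "ax": 0, "ay": 0, "az": 0, "claw": 1},
])

```text
time_s: 4.58
tcp_pos: [0.5433, 0.063, 0.0028]
ee_rot: [[-0.553, -0.82, 0.149], [-0.791, 0.572, 0.215], [-0.261, 0.001, -0.965]]
wrist_force: [0.1, -0.7, 2.5]
gripper_width: 0.203
gripper_force: 30.4
```

Run:
```python
from plan import *
s=sense(); R=tilt(-57,15); up=s['tcp_pos']+[0,0,.045]
rows(up,s['ee_rot'],1,2)
rows([.434,.035,.048],R,1,None,up,s['ee_rot'])
```

```text
2 rows
[{"tx": -0.59, "ty": 0.0, "tz": -2.17, "ax": 0.0, "ay": 0.0, "az": 0.0, "claw": 1}, {"tx": -0.59, "ty": 0.0, "tz": -2.17, "ax": 0.0, "ay": 0.0, "az": 0.0, "claw": 1}]
11 rows
[{"tx": 0.75, "ty": 0.67, "tz": -0.2, "ax": -0.028, "ay": 0.0, "az": -0.104, "claw": 1}, {"tx": 0.68, "ty": 0.75, "tz": -0.18, "ax": -0.028, "ay": 0.0, "az": -0.104, "claw": 1}, {"tx": 0.59, "ty": 0.82, "tz": -0.16, "ax": -0.028, "ay": 0.0, "az": -0.104, "claw": 1}, {"tx": 0.51, "ty": 0.88, "tz": -0.14, "ax": -0.028, "ay": 0.0, "az": -0.104, "claw": 1}, {"tx": 0.41, "ty": 0.93, "tz": -0.11, "ax": -0.028, "ay": 0.0, "az": -0.104, "claw": 1}, {"tx": 0.31, "ty": 0.97, "tz": -0.09, "ax": -0.028, "ay": 0.0, "az": -0.104, "claw": 1}, {"tx": 0.21, "ty": 1.0, "tz": -0.06, "ax": -0.028, "ay": 0.0, "az": -0.104, "claw": 1}, {"tx": 0.1, "ty": 1.02, "tz": -0.03, "ax": -0.028, "ay": 0.0, "az": -0.104, "claw": 1}, {"tx": -0.0, "ty": 1.03, "tz": -0.0, "ax": -0.028, "ay": 0.0, "az": -0.104, "claw": 1}, {"tx": -0.11, "ty": 1.02, "tz": 0.03, "ax": -0.028, "ay": 0.0, "az": -0.104, "claw": 1}]
[{"tx": -0.21, "ty": 1.0, "tz": 0.06, "ax": -0.028, "ay": 0.0, "az": -0.104, "claw": 1}]
```

Call:
drive_tool([
  {"tx": -0.6, "ty": 0, "tz": -2.2, "ax": 0, "ay": 0, "az": 0, "claw": 1},
  {"tx": -0.6, "ty": 0, "tz": -2.2, "ax": 0, "ay": 0, "az": 0, "claw": 1},
  {"tx": 0.75, "ty": 0.67, "tz": -0.2, "ax": -0.028, "ay": 0, "az": -0.104, "claw": 1},
  {"tx": 0.68, "ty": 0.75, "tz": -0.18, "ax": -0.028, "ay": 0, "az": -0.104, "claw": 1},
  {"tx": 0.59, "ty": 0.82, "tz": -0.16, "ax": -0.028, "ay": 0, "az": -0.104, "claw": 1},
  {"tx": 0.51, "ty": 0.88, "tz": -0.14, "ax": -0.028, "ay": 0, "az": -0.104, "claw": 1},
  {"tx": 0.41, "ty": 0.93, "tz": -0.11, "ax": -0.028, "ay": 0, "az": -0.104, "claw": 1},
  {"tx": 0.31, "ty": 0.97, "tz": -0.09, "ax": -0.028, "ay": 0, "az": -0.104, "claw": 1},
])

```text
time_s: 5.25
tcp_pos: [0.4823, 0.0475, 0.0477]
ee_rot: [[0.039, -0.999, -0.013], [-0.964, -0.041, 0.261], [-0.262, 0.002, -0.965]]
wrist_force: [-0.1, 0.7, -1.4]
gripper_width: 0.205
gripper_force: 29.9
```

Call:
drive_tool([
  {"tx": 0.2, "ty": 1.0, "tz": -0.06, "ax": -0.028, "ay": 0, "az": -0.104, "claw": 1},
  {"tx": 0.1, "ty": 1.0, "tz": -0.03, "ax": -0.028, "ay": 0, "az": -0.104, "claw": 1},
  {"tx": 0, "ty": 1.0, "tz": 0, "ax": -0.028, "ay": 0, "az": -0.104, "claw": 1},
  {"tx": -0.1, "ty": 1.0, "tz": 0.03, "ax": -0.028, "ay": 0, "az": -0.104, "claw": 1},
  {"tx": -0.2, "ty": 1.0, "tz": 0.06, "ax": -0.028, "ay": 0, "az": -0.104, "claw": 1},
  {"tx": 0, "ty": 0, "tz": 0, "ax": 0, "ay": 0, "az": 0, "claw": 1},
  {"tx": 0, "ty": 0, "tz": 0, "ax": 0, "ay": 0, "az": 0, "claw": 1},
])

```text
time_s: 5.83
tcp_pos: [0.4342, 0.0352, 0.0479]
ee_rot: [[0.523, -0.84, -0.143], [-0.811, -0.542, 0.22], [-0.262, 0.001, -0.965]]
wrist_force: [0.4, -0.6, -1.9]
gripper_width: 0.203
gripper_force: 29.9
```

Run:
```python
from look import *
p,d,s=grab('wrist','w4'); print(s['tcp_pos'].round(4),s['ee_rot'].round(3),s['gripper_width']*87)
```

```text
[0.4342 0.0352 0.0479] [[ 0.523 -0.84  -0.143]
 [-0.811 -0.542  0.22 ]
 [-0.262  0.001 -0.965]] 17.620120957397138
```

View pics/w4.png

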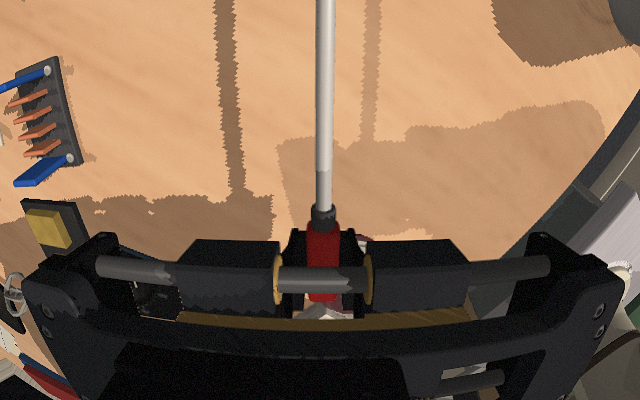

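The rod is held straight at columns 318–334, with its handle between the fingers. The hook lies beyond the top edge, so I'll check the droop by depth.

Run:
```python
from look import *; from plan import *
z=np.load('pics/w4.npz'); s=dict(tcp_pos=z['tcp'],ee_rot=z['R'])
q=world('wrist',[(326,v) for v in (4,50,100,150,195)],d=z['d'],s=s); print(q.round(4)); dd=q[0]-q[-1]; print(np.degrees(np.arctan2(dd[1],dd[0])))
R=s['ee_rot']; a=[.434,.035,.048]; b=[.502,-.069,.048]
rows(b,R,1,5); rows([.502,-.069,.006],R,1,2,b,R); rows([.548,-.039,.006],R,1,3,[.502,-.069,.006],R)
```

```text
[[ 0.5009 -0.0725  0.0547]
 [ 0.4905 -0.0564  0.0568]
 [ 0.4788 -0.0385  0.0561]
 [ 0.4663 -0.0194  0.0567]
 [ 0.4536  0.      0.0575]]
-56.915536303350166
5 rows
[{"tx": 2.4, "ty": -0.0, "tz": -0.65, "ax": -0.0, "ay": -0.0, "az": 0.0, "claw": 1}, {"tx": 2.4, "ty": -0.0, "tz": -0.65, "ax": -0.0, "ay": -0.0, "az": 0.0, "claw": 1}, {"tx": 2.4, "ty": -0.0, "tz": -0.65, "ax": -0.0, "ay": -0.0, "az": 0.0, "claw": 1}, {"tx": 2.4, "ty": -0.0, "tz": -0.65, "ax": -0.0, "ay": -0.0, "az": 0.0, "claw": 1}, {"tx": 2.4, "ty": -0.0, "tz": -0.65, "ax": -0.0, "ay": -0.0, "az": 0.0, "claw": 1}]
2 rows
[{"tx": 0.55, "ty": -0.0, "tz": 2.03, "ax": 0.0, "ay": 0.0, "az": 0.0, "claw": 1}, {"tx": 0.55, "ty": -0.0, "tz": 2.03, "ax": 0.0, "ay": 0.0, "az": 0.0, "claw": 1}]
3 rows
[{"tx": -0.01, "ty": -1.83, "tz": 0.0, "ax": 0.0, "ay": 0.0, "az": 0.0, "claw": 1}, {"tx": -0.01, "ty": -1.83, "tz": 0.0, "ax": 0.0, "ay": 0.0, "az": 0.0, "claw": 1}, {"tx": -0.01, "ty": -1.83, "tz": 0.0, "ax": 0.0, "ay": 0.0, "az": 0.0, "claw": 1}]
```

Call:
drive_tool([
  {"tx": 2.4, "ty": 0, "tz": -0.65, "ax": 0, "ay": 0, "az": 0, "claw": 1},
  {"tx": 2.4, "ty": 0, "tz": -0.65, "ax": 0, "ay": 0, "az": 0, "claw": 1},
  {"tx": 2.4, "ty": 0, "tz": -0.65, "ax": 0, "ay": 0, "az": 0, "claw": 1},
  {"tx": 2.4, "ty": 0, "tz": -0.65, "ax": 0, "ay": 0, "az": 0, "claw": 1},
  {"tx": 2.4, "ty": 0, "tz": -0.65, "ax": 0, "ay": 0, "az": 0, "claw": 1},
  {"tx": 0.5, "ty": 0, "tz": 2.0, "ax": 0, "ay": 0, "az": 0, "claw": 1},
  {"tx": 0.5, "ty": 0, "tz": 2.0, "ax": 0, "ay": 0, "az": 0, "claw": 1},
  {"tx": 0, "ty": 0, "tz": 0, "ax": 0, "ay": 0, "az": 0, "claw": 1},
])

```text
time_s: 6.55
tcp_pos: [0.5004, -0.0689, 0.004]
ee_rot: [[0.521, -0.841, -0.146], [-0.812, -0.541, 0.22], [-0.264, 0.004, -0.964]]
wrist_force: [-0.5, 0.9, -0.5]
gripper_width: 0.205
gripper_force: 29.9
```

Run:
```python
from look import *
grab('side','s5'); p,d,s=grab('wrist','w5'); print(s['tcp_pos'].round(4),s['wrist_force'].round(1))
a=cv2.imread('pics/s5.png')[210:310,260:410]; b=cv2.imread('pics/w5.png')
cv2.imwrite('pics/c5.png',np.vstack([cv2.resize(a,(450,300),interpolation=2),cv2.resize(b,(450,281))]))
```

```text
[ 0.501  -0.0688  0.0057] [-0.2 -0.8 -1.4]
```

View pics/c5.png

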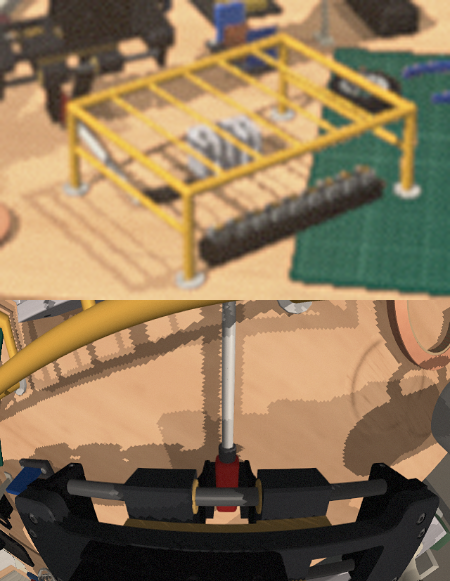

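The upper half (side view) shows the sleeve on the worktop at crop (140–185, 185–200), just to the left of the heat sink at (190–260, 115–180). The lower half shows the rod straight ahead. I'll check whether the bar is beyond the fin tips.

Run:
```python
from look import *
C=np.array([.668,-.147]); ex=np.array([.545,-.839]); ey=np.array([.839,.545])
for uv in [(306.7,274.3),(321.7,272.7)]:
    w=world('side',uv,z=.010)[0]; print(w.round(3),'h:',((w[:2]-C)@ex).round(3),((w[:2]-C)@ey).round(3))
z=np.load('pics/w5.npz'); s=dict(tcp_pos=z['tcp'],ee_rot=z['R'])
q=world('wrist',[(326,v) for v in (4,100,195)],d=z['d'],s=s); print(q.round(4))
q=world('side',[(260+c/3,210+e/3) for c,e in ((190,180),(215,185),(258,160))],z=0); print(((q[:,:2]-C)@np.c_[ex,ey]).round(3))
```

```text
[ 0.604 -0.218  0.01 ] h: 0.025 -0.092
[ 0.643 -0.205  0.01 ] h: 0.035 -0.053
[[ 0.5677 -0.1764  0.0135]
 [ 0.5458 -0.1427  0.0146]
 [ 0.5203 -0.1037  0.0148]]
[[ 0.009 -0.036]
 [ 0.027 -0.019]
 [ 0.004  0.038]]
```

Call:
drive_tool([
  {"tx": 0.8, "ty": 0, "tz": -0.22, "ax": 0, "ay": 0, "az": 0, "claw": 1},
  {"tx": 0, "ty": -1.2, "tz": 0, "ax": 0, "ay": 0, "az": 0, "claw": 1},
  {"tx": 0, "ty": -1.2, "tz": 0, "ax": 0, "ay": 0, "az": 0, "claw": 1},
  {"tx": 0, "ty": -1.2, "tz": 0, "ax": 0, "ay": 0, "az": 0, "claw": 1},
  {"tx": 0, "ty": -1.2, "tz": 0, "ax": 0, "ay": 0, "az": 0, "claw": 1},
  {"tx": 0, "ty": -0.8, "tz": 0, "ax": 0, "ay": 0, "az": 0, "claw": 1},
  {"tx": 0, "ty": 0, "tz": 0, "ax": 0, "ay": 0, "az": 0, "claw": 1},
])

```text
time_s: 7.23
tcp_pos: [0.5554, -0.0437, 0.0073]
ee_rot: [[0.527, -0.838, -0.14], [-0.809, -0.546, 0.219], [-0.26, -0.002, -0.966]]
wrist_force: [-0.1, -0.3, -1.3]
gripper_width: 0.206
gripper_force: 29.9
```

Run:
```python
from look import *; from plan import *
grab('side','s6'); p,d,s=grab('wrist','w6'); print(s['tcp_pos'].round(4),s['wrist_force'].round(1))
a=cv2.imread('pics/s6.png')[210:310,260:410]; b=cv2.imread('pics/w6.png')
cv2.imwrite('pics/c6.png',np.vstack([cv2.resize(a,(450,300),interpolation=2),cv2.resize(b,(450,281))]))
R=s['ee_rot']; R1=tilt(-55,15); g=s['tcp_pos']; h=g[:2]+.19*np.array([.545,-.839]); h1=h+.13*np.array([-.66,.751]); g1=h1-.19*np.array([.574,-.819]); print(h,h1,g1)
rows([*g1,.006],R1,1,9)
```

```text
[ 0.5541 -0.0442  0.0071] [-0.5 -0.3 -0.6]
[ 0.65765493 -0.20356086] [ 0.57185493 -0.10593086] [0.46279493 0.04967914]
9 rows
[{"tx": -1.37, "ty": 0.27, "tz": 0.38, "ax": -0.001, "ay": 0.0, "az": -0.004, "claw": 1}, {"tx": -1.37, "ty": 0.27, "tz": 0.38, "ax": -0.001, "ay": 0.0, "az": -0.004, "claw": 1}, {"tx": -1.38, "ty": 0.26, "tz": 0.38, "ax": -0.001, "ay": 0.0, "az": -0.004, "claw": 1}, {"tx": -1.38, "ty": 0.26, "tz": 0.38, "ax": -0.001, "ay": 0.0, "az": -0.004, "claw": 1}, {"tx": -1.38, "ty": 0.25, "tz": 0.38, "ax": -0.001, "ay": 0.0, "az": -0.004, "claw": 1}, {"tx": -1.38, "ty": 0.25, "tz": 0.38, "ax": -0.001, "ay": 0.0, "az": -0.004, "claw": 1}, {"tx": -1.38, "ty": 0.24, "tz": 0.38, "ax": -0.001, "ay": 0.0, "az": -0.004, "claw": 1}, {"tx": -1.38, "ty": 0.23, "tz": 0.38, "ax": -0.001, "ay": 0.0, "az": -0.004, "claw": 1}, {"tx": -1.38, "ty": 0.23, "tz": 0.38, "ax": -0.001, "ay": 0.0, "az": -0.004, "claw": 1}]
```

View pics/c6.png

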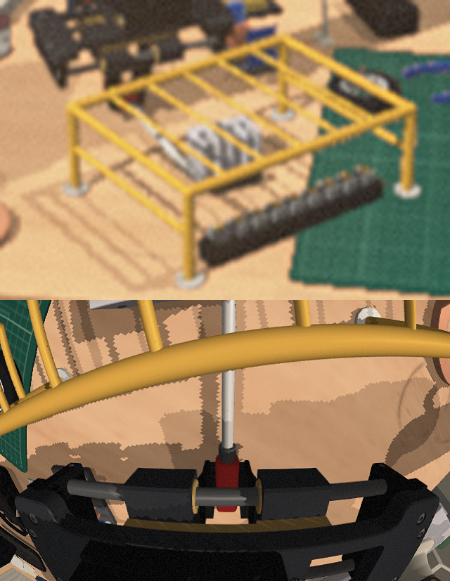

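The upper half shows the rod alongside the heat sink with the hook bar behind its tips, and the heat sink hasn't moved. I'll pull straight along the rod axis. That was my tenth picture, so from here I'll check by measurement only.

Call:
drive_tool([
  {"tx": -0.8, "ty": 0, "tz": 0.22, "ax": 0, "ay": 0, "az": 0, "claw": 1},
  {"tx": -0.8, "ty": 0, "tz": 0.22, "ax": 0, "ay": 0, "az": 0, "claw": 1},
  {"tx": -1.2, "ty": 0, "tz": 0.32, "ax": 0, "ay": 0, "az": 0, "claw": 1},
  {"tx": -1.2, "ty": 0, "tz": 0.32, "ax": 0, "ay": 0, "az": 0, "claw": 1},
  {"tx": -1.2, "ty": 0, "tz": 0.32, "ax": 0, "ay": 0, "az": 0, "claw": 1},
  {"tx": -1.2, "ty": 0, "tz": 0.32, "ax": 0, "ay": 0, "az": 0, "claw": 1},
  {"tx": -1.2, "ty": 0, "tz": 0.32, "ax": 0, "ay": 0, "az": 0, "claw": 1},
  {"tx": -1.2, "ty": 0, "tz": 0.32, "ax": 0, "ay": 0, "az": 0, "claw": 1},
  {"tx": -1.2, "ty": 0, "tz": 0.32, "ax": 0, "ay": 0, "az": 0, "claw": 1},
  {"tx": -1.2, "ty": 0, "tz": 0.32, "ax": 0, "ay": 0, "az": 0, "claw": 1},
])

```text
time_s: 8.17
tcp_pos: [0.4896, 0.0534, 0.0076]
ee_rot: [[0.525, -0.839, -0.142], [-0.81, -0.544, 0.22], [-0.261, -0.001, -0.965]]
wrist_force: [1.2, -0.9, -0.9]
gripper_width: 0.208
gripper_force: 29.9
```

```bash
cat > hs.py <<'E'
from look import *
def find(name,n='side',zlo=.03,zhi=.05,cx=.6,cy=-.05,r=.12,zz=None,smax=60,vmin=100,vmax=256):
    p,d,s=grab(n,name); v,u=np.mgrid[0:400,0:640]
    W=world(n,np.c_[u.ravel(),v.ravel()],d=d,s=s).reshape(400,640,3); h=cv2.cvtColor(p,cv2.COLOR_RGB2HSV).astype(int)
    m=(h[...,1]<smax)&(h[...,2]>vmin)&(h[...,2]<vmax)&(W[...,2]>zlo)&(W[...,2]<zhi)&(np.hypot(W[...,0]-cx,W[...,1]-cy)<r)&(d>0)
    k,l,st,_=cv2.connectedComponentsWithStats(m.astype(np.uint8),connectivity=8)
    for i in np.argsort(-st[1:,4])[:3]+1:
        if st[i,4]<15: continue
        q=W[l==i]; R=cv2.minAreaRect((q[:,:2]*1000).astype(np.float32)); print(n,'box',st[i],'z',np.percentile(q[:,2],[5,50,95]).round(3),'mean',q.mean(0).round(4),'rect',[np.round(x,1) for x in R])
    return p,d,s,W,m
E
python3 - <<'E'
from hs import *
find('s7','side'); p,d,s,W,m=find('w7','wrist'); print(s['tcp_pos'].round(4),s['wrist_force'].round(1))
E
```

```text
side box [313 236  14   8  63] z [0.032 0.039 0.044] mean [ 0.6194 -0.0636  0.0383] rect [array([617.9, -65.5]), array([32.3, 32.9]), np.float64(34.0)]
side box [308 240   6   6  15] z [0.03  0.035 0.04 ] mean [ 0.5946 -0.0802  0.035 ] rect [array([593.1, -77.3]), array([ 3.8, 39.9]), np.float64(34.4)]
[0.4879 0.0548 0.0076] [-2.2  1.4 -1.4]
```

Run:
```python
from plan import *
s=sense(); R=s['ee_rot']; g=s['tcp_pos']; d=np.array([.545,-.839,0]); a=g+.004*d; b=a+[0,0,.075]; R1=tilt(-110,15); c=[.44,.015,.07]; e=[.44,.015,.0035]
rows(a,R,1,1); rows(b,R,1,2,a,R); rows(c,R1,1,None,b,R); rows(e,R1,1,3,c,R1)
```

```text
1 rows
[{"tx": 0.39, "ty": 0.0, "tz": -0.1, "ax": 0.0, "ay": 0.0, "az": 0.0, "claw": 1}]
2 rows
[{"tx": -0.98, "ty": 0.0, "tz": -3.62, "ax": 0.0, "ay": 0.0, "az": 0.0, "claw": 1}, {"tx": -0.98, "ty": 0.0, "tz": -3.62, "ax": 0.0, "ay": 0.0, "az": 0.0, "claw": 1}]
8 rows
[{"tx": 0.07, "ty": 0.78, "tz": 0.15, "ax": 0.03, "ay": 0.0, "az": 0.112, "claw": 1}, {"tx": 0.15, "ty": 0.77, "tz": 0.12, "ax": 0.03, "ay": 0.0, "az": 0.112, "claw": 1}, {"tx": 0.24, "ty": 0.75, "tz": 0.1, "ax": 0.03, "ay": 0.0, "az": 0.112, "claw": 1}, {"tx": 0.32, "ty": 0.72, "tz": 0.08, "ax": 0.03, "ay": 0.0, "az": 0.112, "claw": 1}, {"tx": 0.4, "ty": 0.68, "tz": 0.06, "ax": 0.03, "ay": 0.0, "az": 0.112, "claw": 1}, {"tx": 0.47, "ty": 0.64, "tz": 0.04, "ax": 0.03, "ay": 0.0, "az": 0.112, "claw": 1}, {"tx": 0.54, "ty": 0.58, "tz": 0.02, "ax": 0.03, "ay": 0.0, "az": 0.112, "claw": 1}, {"tx": 0.6, "ty": 0.52, "tz": 0.0, "ax": 0.03, "ay": 0.0, "az": 0.112, "claw": 1}]
3 rows
[{"tx": 0.57, "ty": 0.0, "tz": 2.14, "ax": 0.0, "ay": 0.0, "az": 0.0, "claw": 1}, {"tx": 0.57, "ty": 0.0, "tz": 2.14, "ax": 0.0, "ay": 0.0, "az": 0.0, "claw": 1}, {"tx": 0.57, "ty": 0.0, "tz": 2.14, "ax": 0.0, "ay": 0.0, "az": 0.0, "claw": 1}]
```

Call:
drive_tool([
  {"tx": 0.4, "ty": 0, "tz": -0.1, "ax": 0, "ay": 0, "az": 0, "claw": 1},
  {"tx": -0.5, "ty": 0, "tz": -1.8, "ax": 0, "ay": 0, "az": 0, "claw": 1},
  {"tx": -0.75, "ty": 0, "tz": -2.7, "ax": 0, "ay": 0, "az": 0, "claw": 1},
  {"tx": -0.75, "ty": 0, "tz": -2.7, "ax": 0, "ay": 0, "az": 0, "claw": 1},
  {"tx": 0.07, "ty": 0.78, "tz": 0.15, "ax": 0.03, "ay": 0, "az": 0.112, "claw": 1},
  {"tx": 0.15, "ty": 0.77, "tz": 0.12, "ax": 0.03, "ay": 0, "az": 0.112, "claw": 1},
  {"tx": 0.24, "ty": 0.75, "tz": 0.1, "ax": 0.03, "ay": 0, "az": 0.112, "claw": 1},
  {"tx": 0.32, "ty": 0.72, "tz": 0.08, "ax": 0.03, "ay": 0, "az": 0.112, "claw": 1},
  {"tx": 0.4, "ty": 0.68, "tz": 0.06, "ax": 0.03, "ay": 0, "az": 0.112, "claw": 1},
  {"tx": 0.47, "ty": 0.64, "tz": 0.04, "ax": 0.03, "ay": 0, "az": 0.112, "claw": 1},
])

```text
time_s: 9.1
tcp_pos: [0.4543, 0.0215, 0.0727]
ee_rot: [[-0.123, -0.992, 0.032], [-0.957, 0.127, 0.259], [-0.261, 0.001, -0.965]]
wrist_force: [0.2, 1.1, -1.4]
gripper_width: 0.203
gripper_force: 29.9
```

Call:
drive_tool([
  {"tx": 0.54, "ty": 0.58, "tz": 0.02, "ax": 0.03, "ay": 0, "az": 0.112, "claw": 1},
  {"tx": 0.6, "ty": 0.52, "tz": 0, "ax": 0.03, "ay": 0, "az": 0.112, "claw": 1},
  {"tx": 0, "ty": 0, "tz": 0, "ax": 0, "ay": 0, "az": 0, "claw": 1},
  {"tx": 0.57, "ty": 0, "tz": 2.1, "ax": 0, "ay": 0, "az": 0, "claw": 1},
  {"tx": 0.5, "ty": 0, "tz": 2.0, "ax": 0, "ay": 0, "az": 0, "claw": 1},
  {"tx": 0.3, "ty": 0, "tz": 1.2, "ax": 0, "ay": 0, "az": 0, "claw": 1},
  {"tx": 0, "ty": 0, "tz": 0, "ax": 0, "ay": 0, "az": 0, "claw": 1},
])

```text
time_s: 9.68
tcp_pos: [0.4408, 0.0139, 0.0126]
ee_rot: [[-0.334, -0.939, 0.084], [-0.907, 0.344, 0.245], [-0.259, 0.006, -0.966]]
wrist_force: [-0.1, -0.4, -1.6]
gripper_width: 0.207
gripper_force: 29.9
```

Run:
```python
from hs import *
p,d,s,W,m=find('s8','side'); print(s['tcp_pos'].round(4),s['wrist_force'].round(1))
find('w8','wrist')
h=cv2.cvtColor(p,cv2.COLOR_RGB2HSV).astype(int)
k=(h[...,2]<75)&(np.hypot(W[...,0]-.40,W[...,1]+.165)<.06)&(W[...,2]<.05); print(k.sum(),W[k].mean(0).round(3) if k.any() else '')
print(sum(1 for _ in ()), W[170:300,225:330][(h[170:300,225:330,2]<75)&(W[170:300,225:330,2]<.06)&(W[170:300,225:330,1]<-.05)].mean(0))
```

```text
side box [313 236  14   8  65] z [0.031 0.038 0.043] mean [ 0.6196 -0.0624  0.0376] rect [array([616.6, -62.7]), array([32.2, 31.6]), np.float64(38.8)]
side box [309 240   5   5  15] z [0.031 0.034 0.04 ] mean [ 0.5939 -0.0797  0.0351] rect [array([593.2, -77. ]), array([ 5.3, 25.6]), np.float64(37.8)]
[0.4408 0.0139 0.0126] [-0.1 -0.4 -1.6]
wrist box [  32  197   49   66 1900] z [0.032 0.039 0.041] mean [ 0.5998 -0.0675  0.0379] rect [array([610.8, -59.1]), array([62.4, 36.3]), np.float64(31.8)]
42 [ 0.403 -0.179  0.021]
0 [ 0.48128402 -0.21640076  0.01968714]
```

Call:
drive_tool([
  {"tx": 0.12, "ty": 0, "tz": 0.45, "ax": 0, "ay": 0, "az": 0, "claw": 1},
  {"tx": 0.12, "ty": 0, "tz": 0.45, "ax": 0, "ay": 0, "az": 0, "claw": 1},
  {"tx": 0, "ty": 0, "tz": 0, "ax": 0, "ay": 0, "az": 0, "claw": 1},
  {"tx": 0, "ty": 0, "tz": 0, "ax": 0, "ay": 0, "az": 0, "claw": 1},
])

```text
time_s: 10.12
tcp_pos: [0.4414, 0.0144, 0.0055]
ee_rot: [[-0.333, -0.939, 0.088], [-0.906, 0.345, 0.245], [-0.261, 0.002, -0.965]]
wrist_force: [0.3, 0.1, -1.7]
gripper_width: 0.201
gripper_force: 29.9
```

Call:
drive_tool([
  {"tx": 0.08, "ty": 0, "tz": 0.28, "ax": 0, "ay": 0, "az": 0, "claw": 1},
  {"tx": 0, "ty": 0, "tz": 0, "ax": 0, "ay": 0, "az": 0, "claw": 1},
  {"tx": 0, "ty": 0, "tz": 0, "ax": 0, "ay": 0, "az": 0, "claw": 2.6},
  {"tx": 0, "ty": 0, "tz": 0, "ax": 0, "ay": 0, "az": 0, "claw": 5},
  {"tx": 0, "ty": 0, "tz": 0, "ax": 0, "ay": 0, "az": 0, "claw": 5},
  {"tx": 0, "ty": 0, "tz": 0, "ax": 0, "ay": 0, "az": 0, "claw": 5},
  {"tx": 0, "ty": 0, "tz": 0, "ax": 0, "ay": 0, "az": 0, "claw": 5},
  {"tx": -0.3, "ty": 0, "tz": -1.2, "ax": 0, "ay": 0, "az": 0, "claw": 5},
  {"tx": -0.8, "ty": 0, "tz": -3.0, "ax": 0, "ay": 0, "az": 0, "claw": 6},
  {"tx": -0.8, "ty": 0, "tz": -3.0, "ax": 0, "ay": 0, "az": 0, "claw": 8},
])

```text
time_s: 10.95
tcp_pos: [0.4399, 0.0134, 0.0765]
ee_rot: [[-0.335, -0.938, 0.084], [-0.906, 0.346, 0.244], [-0.258, 0.006, -0.966]]
wrist_force: [1.2, -0.4, 0.5]
gripper_width: 0.647
gripper_force: 0.0
```

Run:
```python
from plan import *
s=sense(); R1=tilt(-58,-30); t=np.array([.6139,-.0637,.0085]); a=R1[:,2]; app=t-.09*a; print(a,app)
mid=[.50,.0,.16]
rows(mid,R1,8.7); rows(app,R1,8.7,None,np.array(mid),R1)
```

```text
[ 0.26495963 -0.42402405 -0.8660254 ] [ 0.59005363 -0.02553784  0.08644229]
11 rows
[{"tx": -0.27, "ty": -0.55, "tz": -0.72, "ax": 0.012, "ay": 0.066, "az": -0.084, "claw": 8.7}, {"tx": -0.17, "ty": -0.58, "tz": -0.73, "ax": 0.012, "ay": 0.066, "az": -0.084, "claw": 8.7}, {"tx": -0.08, "ty": -0.6, "tz": -0.73, "ax": 0.012, "ay": 0.066, "az": -0.084, "claw": 8.7}, {"tx": 0.02, "ty": -0.61, "tz": -0.72, "ax": 0.012, "ay": 0.066, "az": -0.084, "claw": 8.7}, {"tx": 0.12, "ty": -0.61, "tz": -0.71, "ax": 0.012, "ay": 0.066, "az": -0.084, "claw": 8.7}, {"tx": 0.22, "ty": -0.6, "tz": -0.69, "ax": 0.012, "ay": 0.066, "az": -0.084, "claw": 8.7}, {"tx": 0.32, "ty": -0.59, "tz": -0.67, "ax": 0.012, "ay": 0.066, "az": -0.084, "claw": 8.7}, {"tx": 0.41, "ty": -0.57, "tz": -0.64, "ax": 0.012, "ay": 0.066, "az": -0.084, "claw": 8.7}, {"tx": 0.49, "ty": -0.53, "tz": -0.6, "ax": 0.012, "ay": 0.066, "az": -0.084, "claw": 8.7}, {"tx": 0.58, "ty": -0.5, "tz": -0.56, "ax": 0.012, "ay": 0.066, "az": -0.084, "claw": 8.7}]
[{"tx": 0.65, "ty": -0.45, "tz": -0.51, "ax": 0.012, "ay": 0.066, "az": -0.084, "claw": 8.7}]
4 rows
[{"tx": 0.58, "ty": -1.57, "tz": 2.46, "ax": 0.0, "ay": 0.0, "az": 0.0, "claw": 8.7}, {"tx": 0.58, "ty": -1.57, "tz": 2.46, "ax": 0.0, "ay": 0.0, "az": 0.0, "claw": 8.7}, {"tx": 0.58, "ty": -1.57, "tz": 2.46, "ax": 0.0, "ay": 0.0, "az": 0.0, "claw": 8.7}, {"tx": 0.58, "ty": -1.57, "tz": 2.46, "ax": 0.0, "ay": 0.0, "az": 0.0, "claw": 8.7}]
```

Call:
drive_tool([
  {"tx": -0.27, "ty": -0.55, "tz": -0.72, "ax": 0.012, "ay": 0.066, "az": -0.084, "claw": 8.7},
  {"tx": -0.17, "ty": -0.58, "tz": -0.73, "ax": 0.012, "ay": 0.066, "az": -0.084, "claw": 8.7},
  {"tx": -0.08, "ty": -0.6, "tz": -0.73, "ax": 0.012, "ay": 0.066, "az": -0.084, "claw": 8.7},
  {"tx": 0.02, "ty": -0.6, "tz": -0.72, "ax": 0.012, "ay": 0.066, "az": -0.084, "claw": 8.7},
  {"tx": 0.12, "ty": -0.6, "tz": -0.71, "ax": 0.012, "ay": 0.066, "az": -0.084, "claw": 8.7},
  {"tx": 0.22, "ty": -0.6, "tz": -0.69, "ax": 0.012, "ay": 0.066, "az": -0.084, "claw": 8.7},
  {"tx": 0.32, "ty": -0.6, "tz": -0.67, "ax": 0.012, "ay": 0.066, "az": -0.084, "claw": 8.7},
  {"tx": 0.4, "ty": -0.57, "tz": -0.64, "ax": 0.012, "ay": 0.066, "az": -0.084, "claw": 8.7},
  {"tx": 0.5, "ty": -0.53, "tz": -0.6, "ax": 0.012, "ay": 0.066, "az": -0.084, "claw": 8.7},
  {"tx": 0.58, "ty": -0.5, "tz": -0.56, "ax": 0.012, "ay": 0.066, "az": -0.084, "claw": 8.7},
])

```text
time_s: 11.78
tcp_pos: [0.4956, 0.002, 0.1536]
ee_rot: [[0.402, -0.885, 0.236], [-0.802, -0.465, -0.375], [0.441, -0.038, -0.896]]
wrist_force: [0.4, -0.8, 0.5]
gripper_width: 1.002
gripper_force: 0.0
```

Call:
drive_tool([
  {"tx": 0.65, "ty": -0.45, "tz": -0.5, "ax": 0.012, "ay": 0.066, "az": -0.084, "claw": 8.7},
  {"tx": 0, "ty": 0, "tz": 0, "ax": 0, "ay": 0, "az": 0, "claw": 8.7},
  {"tx": 0, "ty": 0, "tz": 0, "ax": 0, "ay": 0, "az": 0, "claw": 8.7},
])

```text
time_s: 12.03
tcp_pos: [0.5, -0.0001, 0.1602]
ee_rot: [[0.454, -0.849, 0.27], [-0.739, -0.528, -0.418], [0.497, -0.01, -0.867]]
wrist_force: [-0.7, 0.2, 0.2]
gripper_width: 0.998
gripper_force: 0.0
```

Run:
```python
from hs import *; from plan import *
p,d,s,W,m=find('w9','wrist',zlo=.035,zhi=.045); print(s['tcp_pos'].round(4),s['ee_rot'].round(3),s['joints'].round(0))
find('w9b','wrist',zlo=.005,zhi=.045)
```

```text
wrist box [ 234  135   58   32 1018] z [0.038 0.04  0.042] mean [ 0.6092 -0.0537  0.0402] rect [array([611.6, -58.1]), array([60.2, 35.4]), np.float64(31.5)]
[ 5.000e-01 -1.000e-04  1.602e-01] [[ 0.454 -0.849  0.27 ]
 [-0.739 -0.528 -0.418]
 [ 0.497 -0.01  -0.867]] [ 31.  10. -48.  47. -43. -38.]
wrist box [ 235  135   60   39 1264] z [0.018 0.04  0.041] mean [ 0.6092 -0.0562  0.0372] rect [array([611.6, -57.7]), array([60.9, 35.9]), np.float64(31.1)]
wrist box [180 206   7   7  38] z [0.009 0.011 0.012] mean [0.6658 0.0446 0.0106] rect [array([666. ,  44.4]), array([7.8, 7.4]), np.float64(47.1)]
```

Run:
```python
from plan import *
R1=tilt(-58.7,-30); t=np.array([.6145,-.0627,.0095]); app=t-.09*R1[:,2]
rows(app,R1,8.7,4); rows(t,R1,8.7,4,app,R1)
```

```text
4 rows
[{"tx": 0.57, "ty": -1.58, "tz": 2.45, "ax": -0.004, "ay": 0.001, "az": 0.001, "claw": 8.7}, {"tx": 0.56, "ty": -1.59, "tz": 2.45, "ax": -0.004, "ay": 0.001, "az": 0.001, "claw": 8.7}, {"tx": 0.56, "ty": -1.6, "tz": 2.44, "ax": -0.004, "ay": 0.001, "az": 0.001, "claw": 8.7}, {"tx": 0.56, "ty": -1.61, "tz": 2.44, "ax": -0.004, "ay": 0.001, "az": 0.001, "claw": 8.7}]
4 rows
[{"tx": 0.0, "ty": -0.0, "tz": 2.25, "ax": 0.0, "ay": 0.0, "az": 0.0, "claw": 8.7}, {"tx": 0.0, "ty": -0.0, "tz": 2.25, "ax": 0.0, "ay": 0.0, "az": 0.0, "claw": 8.7}, {"tx": 0.0, "ty": -0.0, "tz": 2.25, "ax": 0.0, "ay": 0.0, "az": 0.0, "claw": 8.7}, {"tx": 0.0, "ty": -0.0, "tz": 2.25, "ax": 0.0, "ay": 0.0, "az": 0.0, "claw": 8.7}]
```

Call:
drive_tool([
  {"tx": 0.57, "ty": -1.6, "tz": 2.45, "ax": -0.004, "ay": 0, "az": 0, "claw": 8.7},
  {"tx": 0.56, "ty": -1.6, "tz": 2.45, "ax": -0.004, "ay": 0, "az": 0, "claw": 8.7},
  {"tx": 0.56, "ty": -1.6, "tz": 2.45, "ax": -0.004, "ay": 0, "az": 0, "claw": 8.7},
  {"tx": 0.56, "ty": -1.6, "tz": 2.45, "ax": -0.004, "ay": 0, "az": 0, "claw": 8.7},
  {"tx": 0, "ty": 0, "tz": 0, "ax": 0, "ay": 0, "az": 0, "claw": 8.7},
  {"tx": 0, "ty": 0, "tz": 2.25, "ax": 0, "ay": 0, "az": 0, "claw": 8.7},
  {"tx": 0, "ty": 0, "tz": 2.25, "ax": 0, "ay": 0, "az": 0, "claw": 8.7},
  {"tx": 0, "ty": 0, "tz": 2.25, "ax": 0, "ay": 0, "az": 0, "claw": 8.7},
  {"tx": 0, "ty": 0, "tz": 1.5, "ax": 0, "ay": 0, "az": 0, "claw": 8.7},
  {"tx": 0, "ty": 0, "tz": 0, "ax": 0, "ay": 0, "az": 0, "claw": 8.7},
])

```text
time_s: 12.97
tcp_pos: [0.6118, -0.0617, 0.0136]
ee_rot: [[0.454, -0.854, 0.253], [-0.74, -0.519, -0.428], [0.497, 0.007, -0.868]]
wrist_force: [-0.0, -0.1, -0.1]
gripper_width: 1.001
gripper_force: 0.0
```

Call:
drive_tool([
  {"tx": 0, "ty": 0, "tz": 0.45, "ax": 0, "ay": 0, "az": 0, "claw": 8.7},
  {"tx": 0, "ty": 0, "tz": 0, "ax": 0, "ay": 0, "az": 0, "claw": 6.8},
  {"tx": 0, "ty": 0, "tz": 0, "ax": 0, "ay": 0, "az": 0, "claw": 5},
  {"tx": 0, "ty": 0, "tz": 0, "ax": 0, "ay": 0, "az": 0, "claw": 5},
  {"tx": 0, "ty": 0, "tz": 0, "ax": 0, "ay": 0, "az": 0, "claw": 5},
  {"tx": 0, "ty": 0, "tz": 0, "ax": 0, "ay": 0, "az": 0, "claw": 5},
  {"tx": 0, "ty": 0, "tz": 0, "ax": 0, "ay": 0, "az": 0, "claw": 5},
  {"tx": 0, "ty": 0, "tz": 0, "ax": 0, "ay": 0, "az": 0, "claw": 5},
])

```text
time_s: 13.63
tcp_pos: [0.6144, -0.0605, 0.0128]
ee_rot: [[0.455, -0.852, 0.26], [-0.737, -0.524, -0.426], [0.499, 0.002, -0.866]]
wrist_force: [-3.4, 2.7, 3.9]
gripper_width: 0.686
gripper_force: 30.0
```

Run:
```python
from plan import *
s=sense(); R0=s['ee_rot']; g=s['tcp_pos']
y0=np.radians(31.3); ey=np.array([np.cos(y0),np.sin(y0),0]); ez=np.array([0,0,1.]); Rh=np.c_[np.cross(ey,ez),ey,ez]; Ch=np.array([.6116,-.058,0])
Rv=lambda ax,d: Ro.from_rotvec(np.array(ax)*np.radians(d)).as_matrix()
def M(f): return Rv(ez,-88.3*f)@Rv(ey,85*f)
Rf=M(1)@R0; Rhf=M(1)@Rh
cor=np.array([[x,y,z] for x in(-18,18) for y in(-30,30) for z in(0,40)])/1000.
tip=np.array([.018,0,.02]); rel=R0.T@(Ch-g)
print('hs in tool mm',(rel*1000).round(1),'Rhf',Rhf.round(2).tolist())
w=(Rhf@cor.T).T; t=Rhf@tip; o=np.array([.56,-.03,0])-t; o[2]=-w[:,2].min()
pf=o-Rf@rel; print('final tcp',pf.round(4),'Rf',Rf.round(3).tolist())
np.savez('fin.npz',pf=pf,Rf=Rf)
a=g+[0,0,.11]; rows(a,R0,5,4)
n=18; b=pf+[0,0,.10]; out=[]
for k in range(n):
    Ra,Rb=M(k/n)@R0,M((k+1)/n)@R0; rv=Ro.from_matrix(Ra.T@Rb).as_rotvec(); t=Ra.T@(b-a)/n*100
    out.append([*t.round(2),*rv.round(3)])
for r in out: print([float(x) for x in r])
rows(pf+[0,0,.012],Rf,5,4,b,Rf)
```

```text
hs in tool mm [-9.5  1.   9.3] Rhf [[-0.07, 0.54, -0.84], [-0.05, -0.84, -0.54], [-1.0, 0.0, 0.09]]
final tcp [ 0.5676 -0.0263  0.0155] Rf [[-0.477, -0.547, 0.688], [-0.317, 0.837, 0.446], [-0.82, -0.005, -0.573]]
4 rows
[{"tx": 1.37, "ty": 0.01, "tz": -2.38, "ax": 0.0, "ay": 0.0, "az": 0.0, "claw": 5}, {"tx": 1.37, "ty": 0.01, "tz": -2.38, "ax": 0.0, "ay": 0.0, "az": 0.0, "claw": 5}, {"tx": 1.37, "ty": 0.01, "tz": -2.38, "ax": 0.0, "ay": 0.0, "az": 0.0, "claw": 5}, {"tx": 1.37, "ty": 0.01, "tz": -2.38, "ax": 0.0, "ay": 0.0, "az": 0.0, "claw": 5}]
[-0.28, 0.12, -0.11, -0.039, -0.083, 0.076]
[-0.28, 0.15, -0.09, -0.033, -0.083, 0.079]
[-0.27, 0.17, -0.06, -0.026, -0.082, 0.081]
[-0.26, 0.19, -0.03, -0.019, -0.082, 0.083]
[-0.24, 0.21, -0.01, -0.012, -0.082, 0.085]
[-0.22, 0.23, 0.02, -0.005, -0.082, 0.085]
[-0.2, 0.25, 0.03, 0.002, -0.082, 0.086]
[-0.17, 0.27, 0.05, 0.009, -0.082, 0.085]
[-0.15, 0.28, 0.06, 0.016, -0.082, 0.084]
[-0.12, 0.29, 0.07, 0.023, -0.082, 0.083]
[-0.09, 0.3, 0.07, 0.029, -0.082, 0.081]
[-0.06, 0.31, 0.07, 0.036, -0.082, 0.078]
[-0.03, 0.32, 0.06, 0.042, -0.082, 0.075]
[0.0, 0.32, 0.05, 0.048, -0.082, 0.071]
[0.03, 0.32, 0.03, 0.054, -0.082, 0.067]
[0.05, 0.32, 0.01, 0.059, -0.082, 0.062]
[0.07, 0.32, -0.02, 0.064, -0.082, 0.057]
[0.09, 0.31, -0.04, 0.069, -0.082, 0.052]
4 rows
[{"tx": 1.8, "ty": 0.01, "tz": 1.26, "ax": 0.0, "ay": 0.0, "az": 0.0, "claw": 5}, {"tx": 1.8, "ty": 0.01, "tz": 1.26, "ax": 0.0, "ay": 0.0, "az": 0.0, "claw": 5}, {"tx": 1.8, "ty": 0.01, "tz": 1.26, "ax": 0.0, "ay": 0.0, "az": 0.0, "claw": 5}, {"tx": 1.8, "ty": 0.01, "tz": 1.26, "ax": 0.0, "ay": 0.0, "az": 0.0, "claw": 5}]
```

Call:
drive_tool([
  {"tx": 0.7, "ty": 0, "tz": -1.2, "ax": 0, "ay": 0, "az": 0, "claw": 5},
  {"tx": 1.3, "ty": 0, "tz": -2.2, "ax": 0, "ay": 0, "az": 0, "claw": 5},
  {"tx": 1.3, "ty": 0, "tz": -2.3, "ax": 0, "ay": 0, "az": 0, "claw": 5},
  {"tx": 1.3, "ty": 0, "tz": -2.3, "ax": 0, "ay": 0, "az": 0, "claw": 5},
  {"tx": 0.9, "ty": 0, "tz": -1.5, "ax": 0, "ay": 0, "az": 0, "claw": 5},
  {"tx": 0, "ty": 0, "tz": 0, "ax": 0, "ay": 0, "az": 0, "claw": 5},
])

```text
time_s: 14.13
tcp_pos: [0.6167, -0.0594, 0.1257]
ee_rot: [[0.452, -0.852, 0.265], [-0.738, -0.524, -0.424], [0.5, -0.004, -0.866]]
wrist_force: [1.0, 1.7, -0.8]
gripper_width: 0.688
gripper_force: 30.0
```

Call:
drive_tool([
  {"tx": -0.28, "ty": 0.12, "tz": -0.11, "ax": -0.039, "ay": -0.082, "az": 0.076, "claw": 5},
  {"tx": -0.28, "ty": 0.15, "tz": -0.09, "ax": -0.033, "ay": -0.082, "az": 0.079, "claw": 5},
  {"tx": -0.27, "ty": 0.17, "tz": -0.06, "ax": -0.026, "ay": -0.082, "az": 0.081, "claw": 5},
  {"tx": -0.26, "ty": 0.19, "tz": -0.03, "ax": -0.019, "ay": -0.082, "az": 0.083, "claw": 5},
  {"tx": -0.24, "ty": 0.21, "tz": 0, "ax": -0.012, "ay": -0.082, "az": 0.085, "claw": 5},
  {"tx": -0.22, "ty": 0.23, "tz": 0.02, "ax": -0.005, "ay": -0.082, "az": 0.085, "claw": 5},
  {"tx": -0.2, "ty": 0.25, "tz": 0.03, "ax": 0.002, "ay": -0.082, "az": 0.086, "claw": 5},
  {"tx": -0.17, "ty": 0.27, "tz": 0.05, "ax": 0.009, "ay": -0.082, "az": 0.085, "claw": 5},
  {"tx": -0.15, "ty": 0.28, "tz": 0.06, "ax": 0.016, "ay": -0.082, "az": 0.084, "claw": 5},
])

```text
time_s: 14.88
tcp_pos: [0.5926, -0.048, 0.1172]
ee_rot: [[-0.188, -0.98, 0.059], [-0.963, 0.196, 0.184], [-0.192, -0.022, -0.981]]
wrist_force: [0.0, -0.9, -1.1]
gripper_width: 0.688
gripper_force: 30.0
```

Call:
drive_tool([
  {"tx": -0.12, "ty": 0.29, "tz": 0.07, "ax": 0.023, "ay": -0.082, "az": 0.083, "claw": 5},
  {"tx": -0.09, "ty": 0.3, "tz": 0.07, "ax": 0.029, "ay": -0.082, "az": 0.081, "claw": 5},
  {"tx": -0.06, "ty": 0.31, "tz": 0.07, "ax": 0.036, "ay": -0.082, "az": 0.078, "claw": 5},
  {"tx": -0.03, "ty": 0.32, "tz": 0.06, "ax": 0.042, "ay": -0.082, "az": 0.075, "claw": 5},
  {"tx": 0, "ty": 0.32, "tz": 0.05, "ax": 0.048, "ay": -0.082, "az": 0.071, "claw": 5},
  {"tx": 0.03, "ty": 0.32, "tz": 0.03, "ax": 0.054, "ay": -0.082, "az": 0.067, "claw": 5},
  {"tx": 0.05, "ty": 0.32, "tz": 0.01, "ax": 0.059, "ay": -0.082, "az": 0.062, "claw": 5},
  {"tx": 0.07, "ty": 0.32, "tz": -0.02, "ax": 0.064, "ay": -0.082, "az": 0.057, "claw": 5},
  {"tx": 0.09, "ty": 0.31, "tz": -0.04, "ax": 0.069, "ay": -0.082, "az": 0.052, "claw": 5},
  {"tx": 0, "ty": 0, "tz": 0, "ax": 0, "ay": 0, "az": 0, "claw": 5},
])

```text
time_s: 15.72
tcp_pos: [0.5642, -0.0317, 0.1095]
ee_rot: [[-0.466, -0.564, 0.682], [-0.348, 0.825, 0.444], [-0.813, -0.03, -0.581]]
wrist_force: [-1.2, -1.3, -1.1]
gripper_width: 0.687
gripper_force: 30.0
```

Run:
```python
from plan import *
z=np.load('fin.npz'); s=sense(); print(s['joints'].round(0),s['tcp_pos'],s['ee_rot'].round(3).tolist(),s['gripper_width']*87)
for h in(.012,.0):
  print(s['ee_rot'].T@(z['pf']+[0,0,h]-s['tcp_pos'])*100, Ro.from_matrix(s['ee_rot'].T@z['Rf']).as_rotvec())
```

```text
[-22.  20. -23. -81. -42.  30.] [ 0.5642263  -0.03168174  0.10953779] [[-0.466, -0.564, 0.682], [-0.348, 0.825, 0.444], [-0.813, -0.03, -0.581]] 59.73126490297903
[6.32381402 0.49854065 5.24038011] [ 0.00228898 -0.01027093  0.03217643]
[7.29950847 0.53476574 5.93802478] [ 0.00228898 -0.01027093  0.03217643]
```

Call:
drive_tool([
  {"tx": 1.58, "ty": 0.12, "tz": 1.31, "ax": 0, "ay": -0.003, "az": 0.008, "claw": 5},
  {"tx": 1.58, "ty": 0.12, "tz": 1.31, "ax": 0, "ay": -0.003, "az": 0.008, "claw": 5},
  {"tx": 1.58, "ty": 0.12, "tz": 1.31, "ax": 0, "ay": -0.003, "az": 0.008, "claw": 5},
  {"tx": 1.58, "ty": 0.12, "tz": 1.31, "ax": 0, "ay": 0, "az": 0.008, "claw": 5},
  {"tx": 0, "ty": 0, "tz": 0, "ax": 0, "ay": 0, "az": 0, "claw": 5},
  {"tx": 0.45, "ty": 0, "tz": 0.32, "ax": 0, "ay": 0, "az": 0, "claw": 5},
  {"tx": 0, "ty": 0, "tz": 0, "ax": 0, "ay": 0, "az": 0, "claw": 5},
])

```text
time_s: 16.3
tcp_pos: [0.5729, -0.0257, 0.0256]
ee_rot: [[-0.468, -0.558, 0.685], [-0.33, 0.83, 0.451], [-0.82, -0.015, -0.573]]
wrist_force: [0.1, -0.1, -1.2]
gripper_width: 0.688
gripper_force: 30.0
```

Run:
```python
from hs import *
z=np.load('fin.npz')
p,d,s,W,m=find('s10','side',zlo=.004,zhi=.06,cx=.56,cy=-.03,r=.045,vmin=110); print(s['tcp_pos'],s['ee_rot'].round(3).tolist(),s['wrist_force'],(s['ee_rot'].T@(z['pf']-s['tcp_pos'])*100).round(2))
find('sc10','scene',zlo=.004,zhi=.06,cx=.56,cy=-.03,r=.045,vmin=110)
```

```text
side box [306 226   9   9  44] z [0.047 0.05  0.053] mean [ 0.583  -0.0366  0.0501] rect [array([584.5, -33.8]), array([23.8, 65.9]), np.float64(9.7)]
[ 0.5729251  -0.02567298  0.02562632] [[-0.468, -0.558, 0.685], [-0.33, 0.83, 0.451], [-0.82, -0.015, -0.573]] [ 0.07281698 -0.11293591 -1.20446222] [1.1  0.26 0.19]
scene box [335 171  10  16  91] z [0.021 0.048 0.052] mean [ 0.5659 -0.0199  0.0441] rect [array([568.6, -30. ]), array([36.8, 74.8]), np.float64(24.0)]
```

Call:
drive_tool([
  {"tx": 0.33, "ty": 0, "tz": 0.23, "ax": 0, "ay": 0, "az": 0, "claw": 5},
  {"tx": 0.33, "ty": 0, "tz": 0.23, "ax": 0, "ay": 0, "az": 0, "claw": 5},
  {"tx": 0, "ty": 0, "tz": 0, "ax": 0, "ay": 0, "az": 0, "claw": 5},
  {"tx": 0, "ty": 0, "tz": 0, "ax": 0, "ay": 0, "az": 0, "claw": 5},
])

```text
time_s: 16.73
tcp_pos: [0.5733, -0.0256, 0.0184]
ee_rot: [[-0.467, -0.557, 0.686], [-0.329, 0.83, 0.45], [-0.821, -0.015, -0.571]]
wrist_force: [-0.3, 0.2, -1.8]
gripper_width: 0.688
gripper_force: 30.0
```

Call:
drive_tool([
  {"tx": 0.12, "ty": 0, "tz": 0.09, "ax": 0, "ay": 0, "az": 0, "claw": 5},
  {"tx": 0, "ty": 0, "tz": 0, "ax": 0, "ay": 0, "az": 0, "claw": 5},
  {"tx": 0, "ty": 0, "tz": 0, "ax": 0, "ay": 0, "az": 0, "claw": 5},
])

```text
time_s: 16.98
tcp_pos: [0.5734, -0.0257, 0.0168]
ee_rot: [[-0.467, -0.557, 0.686], [-0.329, 0.83, 0.45], [-0.821, -0.015, -0.571]]
wrist_force: [0.1, 0.6, -0.4]
gripper_width: 0.688
gripper_force: 30.0
```

Call:
drive_tool([
  {"tx": 0.1, "ty": 0, "tz": 0.07, "ax": 0, "ay": 0, "az": 0, "claw": 5},
  {"tx": 0, "ty": 0, "tz": 0, "ax": 0, "ay": 0, "az": 0, "claw": 5},
  {"tx": 0, "ty": 0, "tz": 0, "ax": 0, "ay": 0, "az": 0, "claw": 5},
])

```text
time_s: 17.23
tcp_pos: [0.5736, -0.0256, 0.0161]
ee_rot: [[-0.466, -0.557, 0.687], [-0.328, 0.83, 0.451], [-0.821, -0.016, -0.57]]
wrist_force: [-1.5, -0.8, 2.5]
gripper_width: 0.69
gripper_force: 30.0
```

Call:
drive_tool([
  {"tx": 0.1, "ty": 0, "tz": 0.07, "ax": 0, "ay": 0, "az": 0, "claw": 5},
  {"tx": 0, "ty": 0, "tz": 0, "ax": 0, "ay": 0, "az": 0, "claw": 5},
  {"tx": 0, "ty": 0, "tz": 0, "ax": 0, "ay": 0, "az": 0, "claw": 5},
])

```text
time_s: 17.48
tcp_pos: [0.5739, -0.0254, 0.0159]
ee_rot: [[-0.464, -0.558, 0.688], [-0.328, 0.83, 0.452], [-0.823, -0.016, -0.568]]
wrist_force: [-3.1, -2.7, 6.8]
gripper_width: 0.687
gripper_force: 30.0
```

Contact. I'll open gradually and back out along the tool axis.

Call:
drive_tool([
  {"tx": 0, "ty": 0, "tz": 0, "ax": 0, "ay": 0, "az": 0, "claw": 6.6},
  {"tx": 0, "ty": 0, "tz": 0, "ax": 0, "ay": 0, "az": 0, "claw": 8},
  {"tx": 0, "ty": 0, "tz": 0, "ax": 0, "ay": 0, "az": 0, "claw": 8.7},
  {"tx": 0, "ty": 0, "tz": 0, "ax": 0, "ay": 0, "az": 0, "claw": 8.7},
  {"tx": 0, "ty": 0, "tz": 0, "ax": 0, "ay": 0, "az": 0, "claw": 8.7},
  {"tx": 0, "ty": 0, "tz": 0, "ax": 0, "ay": 0, "az": 0, "claw": 8.7},
  {"tx": 0, "ty": 0, "tz": -1.0, "ax": 0, "ay": 0, "az": 0, "claw": 8.7},
  {"tx": 0, "ty": 0, "tz": -2.5, "ax": 0, "ay": 0, "az": 0, "claw": 8.7},
  {"tx": 0, "ty": 0, "tz": -3.5, "ax": 0, "ay": 0, "az": 0, "claw": 8.7},
  {"tx": 0, "ty": 0, "tz": -3.5, "ax": 0, "ay": 0, "az": 0, "claw": 8.7},
])

```text
time_s: 18.32
tcp_pos: [0.4997, -0.0732, 0.0745]
ee_rot: [[-0.469, -0.558, 0.685], [-0.329, 0.83, 0.451], [-0.82, -0.014, -0.572]]
wrist_force: [-0.1, -0.5, 0.3]
gripper_width: 1.001
gripper_force: 0.0
```

Run:
```python
from hs import *; from plan import *
p,d,s,W,m=find('s11','side',zlo=.004,zhi=.06,cx=.56,cy=-.03,r=.06,vmin=90); print(s['tcp_pos'],s['joints'].round())
find('w11','wrist',zlo=.028,zhi=.045,cx=.56,cy=-.03,r=.06,vmin=60)
# next: look pose vertical
a=s['tcp_pos']+[0,0,.06]; R1=down(-57); b=np.array([.545,-.01,.22])
rows(b,R1,8.7)
```

```text
side box [296 229  17   9  98] z [0.026 0.039 0.041] mean [ 0.5621 -0.0277  0.0371] rect [array([566.1, -26.9]), array([40.1, 47.2]), np.float64(33.9)]
side box [302 240  14   8  65] z [0.006 0.017 0.028] mean [ 0.5834 -0.0557  0.0168] rect [array([583.2, -56.7]), array([38.9, 19.2]), np.float64(11.5)]
[ 0.499725  -0.0732146  0.074467 ] [-33.  23. -29. -83. -49.  43.]
wrist box [ 286  197   72   24 1498] z [0.029 0.036 0.037] mean [ 0.5574 -0.037   0.0347] rect [array([565.5, -31.4]), array([40.8, 59.3]), np.float64(35.0)]
15 rows
[{"tx": -1.07, "ty": 0.17, "tz": -0.14, "ax": -0.051, "ay": 0.049, "az": -0.094, "claw": 8.7}, {"tx": -1.07, "ty": 0.08, "tz": -0.19, "ax": -0.051, "ay": 0.049, "az": -0.094, "claw": 8.7}, {"tx": -1.06, "ty": -0.01, "tz": -0.24, "ax": -0.051, "ay": 0.049, "az": -0.094, "claw": 8.7}, {"tx": -1.04, "ty": -0.1, "tz": -0.29, "ax": -0.051, "ay": 0.049, "az": -0.094, "claw": 8.7}, {"tx": -1.02, "ty": -0.18, "tz": -0.35, "ax": -0.051, "ay": 0.049, "az": -0.094, "claw": 8.7}, {"tx": -0.98, "ty": -0.25, "tz": -0.41, "ax": -0.051, "ay": 0.049, "az": -0.094, "claw": 8
[... 157 characters left out ...]
": 0.049, "az": -0.094, "claw": 8.7}, {"tx": -0.8, "ty": -0.43, "tz": -0.6, "ax": -0.051, "ay": 0.049, "az": -0.094, "claw": 8.7}, {"tx": -0.73, "ty": -0.47, "tz": -0.66, "ax": -0.051, "ay": 0.049, "az": -0.094, "claw": 8.7}]
[{"tx": -0.65, "ty": -0.5, "tz": -0.72, "ax": -0.051, "ay": 0.049, "az": -0.094, "claw": 8.7}, {"tx": -0.56, "ty": -0.52, "tz": -0.77, "ax": -0.051, "ay": 0.049, "az": -0.094, "claw": 8.7}, {"tx": -0.48, "ty": -0.53, "tz": -0.82, "ax": -0.051, "ay": 0.049, "az": -0.094, "claw": 8.7}, {"tx": -0.38, "ty": -0.53, "tz": -0.87, "ax": -0.051, "ay": 0.049, "az": -0.094, "claw": 8.7}, {"tx": -0.29, "ty": -0.51, "tz": -0.92, "ax": -0.051, "ay": 0.049, "az": -0.094, "claw": 8.7}]
```

Call:
drive_tool([
  {"tx": -2.05, "ty": 0, "tz": -1.4, "ax": 0, "ay": 0, "az": 0, "claw": 8.7},
  {"tx": -2.05, "ty": 0, "tz": -1.4, "ax": 0, "ay": 0, "az": 0, "claw": 8.7},
  {"tx": -1.07, "ty": 0.17, "tz": -0.14, "ax": -0.051, "ay": 0.049, "az": -0.094, "claw": 8.7},
  {"tx": -1.07, "ty": 0.08, "tz": -0.19, "ax": -0.051, "ay": 0.049, "az": -0.094, "claw": 8.7},
  {"tx": -1.06, "ty": 0, "tz": -0.24, "ax": -0.051, "ay": 0.049, "az": -0.094, "claw": 8.7},
  {"tx": -1.04, "ty": -0.1, "tz": -0.29, "ax": -0.051, "ay": 0.049, "az": -0.094, "claw": 8.7},
  {"tx": -1.02, "ty": -0.18, "tz": -0.35, "ax": -0.051, "ay": 0.049, "az": -0.094, "claw": 8.7},
  {"tx": -0.98, "ty": -0.25, "tz": -0.41, "ax": -0.051, "ay": 0.049, "az": -0.094, "claw": 8.7},
  {"tx": -0.93, "ty": -0.32, "tz": -0.47, "ax": -0.051, "ay": 0.049, "az": -0.094, "claw": 8.7},
])

```text
time_s: 19.17
tcp_pos: [0.5227, -0.0417, 0.1915]
ee_rot: [[-0.117, -0.949, 0.292], [-0.868, 0.241, 0.435], [-0.483, -0.203, -0.852]]
wrist_force: [0.2, -0.7, -1.1]
gripper_width: 1.001
gripper_force: 0.0
```

Call:
drive_tool([
  {"tx": -0.87, "ty": -0.38, "tz": -0.54, "ax": -0.051, "ay": 0.049, "az": -0.094, "claw": 8.7},
  {"tx": -0.8, "ty": -0.43, "tz": -0.6, "ax": -0.051, "ay": 0.049, "az": -0.094, "claw": 8.7},
  {"tx": -0.73, "ty": -0.47, "tz": -0.66, "ax": -0.051, "ay": 0.049, "az": -0.094, "claw": 8.7},
  {"tx": -0.65, "ty": -0.5, "tz": -0.72, "ax": -0.051, "ay": 0.049, "az": -0.094, "claw": 8.7},
  {"tx": -0.56, "ty": -0.52, "tz": -0.77, "ax": -0.051, "ay": 0.049, "az": -0.094, "claw": 8.7},
  {"tx": -0.48, "ty": -0.53, "tz": -0.82, "ax": -0.051, "ay": 0.049, "az": -0.094, "claw": 8.7},
  {"tx": -0.38, "ty": -0.53, "tz": -0.87, "ax": -0.051, "ay": 0.049, "az": -0.094, "claw": 8.7},
  {"tx": -0.29, "ty": -0.51, "tz": -0.92, "ax": -0.051, "ay": 0.049, "az": -0.094, "claw": 8.7},
  {"tx": 0, "ty": 0, "tz": 0, "ax": 0, "ay": 0, "az": 0, "claw": 8.7},
  {"tx": 0, "ty": 0, "tz": 0, "ax": 0, "ay": 0, "az": 0, "claw": 8.7},
])

```text
time_s: 20.0
tcp_pos: [0.547, -0.0069, 0.2665]
ee_rot: [[0.546, -0.838, -0.011], [-0.838, -0.546, 0.011], [-0.015, 0.003, -1.0]]
wrist_force: [-0.6, -0.6, -0.5]
gripper_width: 0.999
gripper_force: 0.0
```

```bash
cat > rack.py <<'E'
from hs import *
def rack(p,d,s,W):
    h=cv2.cvtColor(p,cv2.COLOR_RGB2HSV).astype(int); H,S,V=h[...,0],h[...,1],h[...,2]
    near=np.hypot(W[...,0]-.661,W[...,1]-.081)<.07
    bl=(S>120)&(H>98)&(H<128)&near&(W[...,2]>.046)&(W[...,2]<.056)
    cop=(S>90)&(H<20)&near&(W[...,2]>.026)&(W[...,2]<.034)&(np.hypot(W[...,0]-.661,W[...,1]-.081)<.045)
    for n,m,k0 in(('cheek',bl,20),('cu',cop,15)):
        k,l,st,_=cv2.connectedComponentsWithStats(m.astype(np.uint8))
        for i in range(1,k):
            if st[i,4]<k0: continue
            q=W[l==i]; R=cv2.minAreaRect((q[:,:2]*1000).astype(np.float32)); print(n,st[i,4],'px',st[i,:2],'rect',[np.round(x,1) for x in R])
E
python3 - <<'E'
from rack import *; from plan import *
p,d,s,W,m=find('w12','wrist',zlo=.030,zhi=.042,cx=.565,cy=-.03,r=.06,vmin=60); print(s['tcp_pos'],s['ee_rot'].round(3).tolist(),s['joints'].round())
rack(p,d,s,W)
E
```

```text
wrist box [ 302  117   33   48 1432] z [0.035 0.037 0.038] mean [ 0.5675 -0.0311  0.0365] rect [array([567.5, -30.6]), array([40.1, 59.4]), np.float64(34.9)]
[ 0.54703955 -0.00692231  0.26650214] [[0.546, -0.838, -0.011], [-0.838, -0.546, 0.011], [-0.015, 0.003, -1.0]] [ 16.  13.  -6.  -1. -72.  18.]
cheek 99 px [196 149] rect [array([682.3,  55.1]), array([32.3,  5.5]), np.float64(34.3)]
cheek 99 px [201 202] rect [array([643.3, 115. ]), array([33.1,  5. ]), np.float64(34.0)]
cu 67 px [202 158] rect [array([675.3,  68.8]), array([30.6,  4. ]), np.float64(33.1)]
cu 66 px [203 168] rect [array([667.5,  80.9]), array([30.5,  5. ]), np.float64(33.2)]
cu 70 px [204 178] rect [array([659.8,  91.8]), array([30. ,  4.2]), np.float64(34.9)]
cu 67 px [205 188] rect [array([652.3, 103.6]), array([30.6,  3.5]), np.float64(33.5)]
```

Run:
```python
from plan import *
R1=down(-55.1); a=np.array([.5675,-.0306,.075]); b=a.copy(); b[2]=.016
rows(a,R1,6.5,7); rows(b,R1,6.5,3,a,R1)
```

```text
7 rows
[{"tx": 0.48, "ty": -0.08, "tz": 2.73, "ax": 0.0, "ay": 0.002, "az": -0.005, "claw": 6.5}, {"tx": 0.47, "ty": -0.08, "tz": 2.73, "ax": 0.0, "ay": 0.002, "az": -0.005, "claw": 6.5}, {"tx": 0.47, "ty": -0.07, "tz": 2.73, "ax": 0.0, "ay": 0.002, "az": -0.005, "claw": 6.5}, {"tx": 0.46, "ty": -0.07, "tz": 2.73, "ax": 0.0, "ay": 0.002, "az": -0.005, "claw": 6.5}, {"tx": 0.46, "ty": -0.07, "tz": 2.73, "ax": 0.0, "ay": 0.002, "az": -0.005, "claw": 6.5}, {"tx": 0.45, "ty": -0.06, "tz": 2.73, "ax": 0.0, "ay": 0.002, "az": -0.005, "claw": 6.5}, {"tx": 0.44, "ty": -0.06, "tz": 2.73, "ax": 0.0, "ay": 0.002, "az": -0.005, "claw": 6.5}]
3 rows
[{"tx": 0.0, "ty": 0.0, "tz": 1.97, "ax": 0.0, "ay": 0.0, "az": 0.0, "claw": 6.5}, {"tx": 0.0, "ty": 0.0, "tz": 1.97, "ax": 0.0, "ay": 0.0, "az": 0.0, "claw": 6.5}, {"tx": 0.0, "ty": 0.0, "tz": 1.97, "ax": 0.0, "ay": 0.0, "az": 0.0, "claw": 6.5}]
```

Call:
drive_tool([
  {"tx": 0.48, "ty": -0.08, "tz": 2.7, "ax": 0, "ay": 0.002, "az": -0.005, "claw": 6.5},
  {"tx": 0.47, "ty": -0.08, "tz": 2.7, "ax": 0, "ay": 0.002, "az": -0.005, "claw": 6.5},
  {"tx": 0.47, "ty": -0.07, "tz": 2.7, "ax": 0, "ay": 0.002, "az": -0.005, "claw": 6.5},
  {"tx": 0.46, "ty": -0.07, "tz": 2.7, "ax": 0, "ay": 0.002, "az": -0.005, "claw": 6.5},
  {"tx": 0.46, "ty": -0.07, "tz": 2.7, "ax": 0, "ay": 0.002, "az": -0.005, "claw": 6.5},
  {"tx": 0.45, "ty": -0.06, "tz": 2.7, "ax": 0, "ay": 0.002, "az": -0.005, "claw": 6.5},
  {"tx": 0.44, "ty": -0.06, "tz": 2.7, "ax": 0, "ay": 0.002, "az": -0.005, "claw": 6.5},
  {"tx": 0, "ty": 0, "tz": 0, "ax": 0, "ay": 0, "az": 0, "claw": 6.5},
  {"tx": 0, "ty": 0, "tz": 0, "ax": 0, "ay": 0, "az": 0, "claw": 6.5},
])

```text
time_s: 20.8
tcp_pos: [0.5669, -0.0327, 0.0767]
ee_rot: [[0.572, -0.82, -0.006], [-0.82, -0.572, -0.003], [-0.001, 0.006, -1.0]]
wrist_force: [0.3, 0.2, 0.7]
gripper_width: 0.746
gripper_force: 0.0
```

Run:
```python
from rack import *
p,d,s,W,m=find('w13','wrist',zlo=.030,zhi=.042,cx=.565,cy=-.03,r=.06,vmin=60); print(s['tcp_pos'],s['ee_rot'].round(3).tolist())
```

```text
wrist box [ 290  179   59   81 4491] z [0.035 0.037 0.038] mean [ 0.5684 -0.0328  0.0365] rect [array([567.2, -30.9]), array([40.1, 60.6]), np.float64(34.8)]
[ 0.56687736 -0.03268744  0.07667805] [[0.572, -0.82, -0.006], [-0.82, -0.572, -0.003], [-0.001, 0.006, -1.0]]
```

Call:
drive_tool([
  {"tx": -0.13, "ty": -0.13, "tz": 1.5, "ax": 0, "ay": 0, "az": 0, "claw": 6.5},
  {"tx": 0, "ty": 0, "tz": 2.0, "ax": 0, "ay": 0, "az": 0, "claw": 6.5},
  {"tx": 0, "ty": 0, "tz": 2.0, "ax": 0, "ay": 0, "az": 0, "claw": 6.5},
  {"tx": 0, "ty": 0, "tz": 0.5, "ax": 0, "ay": 0, "az": 0, "claw": 6.5},
  {"tx": 0, "ty": 0, "tz": 0, "ax": 0, "ay": 0, "az": 0, "claw": 4.8},
  {"tx": 0, "ty": 0, "tz": 0, "ax": 0, "ay": 0, "az": 0, "claw": 3.2},
  {"tx": 0, "ty": 0, "tz": 0, "ax": 0, "ay": 0, "az": 0, "claw": 3},
  {"tx": 0, "ty": 0, "tz": 0, "ax": 0, "ay": 0, "az": 0, "claw": 3},
  {"tx": 0, "ty": 0, "tz": 0, "ax": 0, "ay": 0, "az": 0, "claw": 3},
  {"tx": 0, "ty": 0, "tz": 0, "ax": 0, "ay": 0, "az": 0, "claw": 3},
])

```text
time_s: 21.68
tcp_pos: [0.569, -0.0297, 0.0191]
ee_rot: [[0.575, -0.818, -0.0], [-0.818, -0.575, -0.002], [0.002, 0.002, -1.0]]
wrist_force: [-1.8, 0.5, 6.2]
gripper_width: 0.454
gripper_force: 30.0
```

Call:
drive_tool([
  {"tx": 0, "ty": 0, "tz": 0, "ax": 0, "ay": 0, "az": 0, "claw": 3},
  {"tx": 0, "ty": 0, "tz": 0, "ax": 0, "ay": 0, "az": 0, "claw": 3},
])

```text
time_s: 21.85
tcp_pos: [0.569, -0.0297, 0.0191]
ee_rot: [[0.575, -0.818, -0.0], [-0.818, -0.575, -0.002], [0.002, 0.002, -1.0]]
wrist_force: [-1.5, -0.8, 5.9]
gripper_width: 0.46
gripper_force: 30.0
```

Run:
```python
from plan import *
s=sense(); g=s['tcp_pos']; R0=s['ee_rot']; print(g,R0.round(3).tolist(),s['gripper_width']*87,s['gripper_force'])
up=g+[0,0,.085]; rows(up,R0,3,4)
# object moves: centre (.5672,-.0309)->(.6632,.0857), yaw -55.15 -> -56.7
c0=np.array([.5672,-.0309]); c1=np.array([.6632,.0857]); q=Ro.from_rotvec([0,0,np.radians(-1.5)]).as_matrix()
t=np.r_[c1,0]+q@(g-np.r_[c0,0]); t[2]=up[2]; R1=down(-56.7) ; print(t)
rows(t,R1,3,None,up,R0)
```

```text
[ 0.56898004 -0.02970151  0.01913724] [[0.575, -0.818, -0.0], [-0.818, -0.575, -0.002], [0.002, 0.002, -1.0]] 39.99424105002541 30.00035785138607
4 rows
[{"tx": 0.0, "ty": 0.0, "tz": -2.12, "ax": 0.0, "ay": 0.0, "az": 0.0, "claw": 3}, {"tx": 0.0, "ty": 0.0, "tz": -2.12, "ax": 0.0, "ay": 0.0, "az": 0.0, "claw": 3}, {"tx": 0.0, "ty": 0.0, "tz": -2.12, "ax": 0.0, "ay": 0.0, "az": 0.0, "claw": 3}, {"tx": 0.0, "ty": 0.0, "tz": -2.12, "ax": 0.0, "ay": 0.0, "az": 0.0, "claw": 3}]
[0.6650108  0.08685148 0.10413724]
5 rows
[{"tx": -0.8, "ty": -2.91, "tz": -0.01, "ax": 0.0, "ay": -0.0, "az": 0.006, "claw": 3}, {"tx": -0.82, "ty": -2.91, "tz": -0.0, "ax": 0.0, "ay": -0.0, "az": 0.006, "claw": 3}, {"tx": -0.84, "ty": -2.9, "tz": -0.0, "ax": 0.0, "ay": -0.0, "az": 0.006, "claw": 3}, {"tx": -0.86, "ty": -2.9, "tz": -0.0, "ax": 0.0, "ay": -0.0, "az": 0.006, "claw": 3}, {"tx": -0.88, "ty": -2.89, "tz": -0.0, "ax": 0.0, "ay": -0.0, "az": 0.006, "claw": 3}]
```

Call:
drive_tool([
  {"tx": 0, "ty": 0, "tz": -1.0, "ax": 0, "ay": 0, "az": 0, "claw": 3},
  {"tx": 0, "ty": 0, "tz": -2.5, "ax": 0, "ay": 0, "az": 0, "claw": 3},
  {"tx": 0, "ty": 0, "tz": -2.5, "ax": 0, "ay": 0, "az": 0, "claw": 3},
  {"tx": 0, "ty": 0, "tz": -2.5, "ax": 0, "ay": 0, "az": 0, "claw": 3},
  {"tx": -0.8, "ty": -2.85, "tz": 0, "ax": 0, "ay": 0, "az": 0.006, "claw": 3},
  {"tx": -0.8, "ty": -2.85, "tz": 0, "ax": 0, "ay": 0, "az": 0.006, "claw": 3},
  {"tx": -0.85, "ty": -2.85, "tz": 0, "ax": 0, "ay": 0, "az": 0.006, "claw": 3},
  {"tx": -0.85, "ty": -2.85, "tz": 0, "ax": 0, "ay": 0, "az": 0.006, "claw": 3},
  {"tx": -0.9, "ty": -2.85, "tz": 0, "ax": 0, "ay": 0, "az": 0.006, "claw": 3},
  {"tx": 0, "ty": 0, "tz": 0, "ax": 0, "ay": 0, "az": 0, "claw": 3},
])

```text
time_s: 22.68
tcp_pos: [0.6659, 0.0897, 0.1024]
ee_rot: [[0.553, -0.834, 0.002], [-0.834, -0.553, -0.001], [0.002, -0.001, -1.0]]
wrist_force: [0.5, -0.7, -1.2]
gripper_width: 0.463
gripper_force: 30.0
```

Run:
```python
from rack import *
s=sense(); zt=s['tcp_pos'][2]+.019; c=s['tcp_pos']
p,d,s,W,m=find('w14','wrist',zlo=zt-.006,zhi=zt+.006,cx=c[0],cy=c[1],r=.06,vmin=60); print(s['tcp_pos'],s['ee_rot'].round(3).tolist(),s['gripper_width']*87)
rack(p,d,s,W)
p,d,s,W,m=find('s14','side',zlo=zt-.05,zhi=zt+.006,cx=c[0],cy=c[1],r=.06,vmin=60); rack(p,d,s,W)
```

```text
wrist box [ 284  204   79   63 4777] z [0.119 0.12  0.121] mean [0.6727 0.0775 0.1196] rect [array([671.9,  78.6]), array([40.2, 34.8]), np.float64(33.9)]
wrist box [288 293  70  13 819] z [0.119 0.12  0.121] mean [0.6508 0.1105 0.1197] rect [array([650.7, 110.6]), array([39.4,  9.9]), np.float64(34.8)]
[0.6658916  0.08967312 0.10240244] [[0.553, -0.834, 0.002], [-0.834, -0.553, -0.001], [0.002, -0.001, -1.0]] 40.25480914225534
cheek 370 px [304 160] rect [array([683.7,  55.7]), array([32.9,  5.3]), np.float64(33.1)]
cu 230 px [307 175] rect [array([675.7,  68.4]), array([29.8,  4.7]), np.float64(32.3)]
side box [332 191  19  18 248] z [0.088 0.111 0.124] mean [0.6703 0.0716 0.1092] rect [array([664.8,  82.8]), array([51.1, 66.8]), np.float64(47.8)]
cu 30 px [335 217] rect [array([657.2,  86.7]), array([22.5, 47.9]), np.float64(5.8)]
```

Call:
drive_tool([
  {"tx": 0.23, "ty": 0.25, "tz": 0, "ax": 0, "ay": 0, "az": 0.003, "claw": 3},
  {"tx": 0, "ty": 0, "tz": 1.5, "ax": 0, "ay": 0, "az": 0, "claw": 3},
  {"tx": 0, "ty": 0, "tz": 2.0, "ax": 0, "ay": 0, "az": 0, "claw": 3},
  {"tx": 0, "ty": 0, "tz": 1.2, "ax": 0, "ay": 0, "az": 0, "claw": 3},
  {"tx": 0, "ty": 0, "tz": 0, "ax": 0, "ay": 0, "az": 0, "claw": 3},
  {"tx": 0, "ty": 0, "tz": 0, "ax": 0, "ay": 0, "az": 0, "claw": 3},
])

```text
time_s: 23.28
tcp_pos: [0.661, 0.0812, 0.0551]
ee_rot: [[0.546, -0.837, -0.003], [-0.837, -0.546, -0.003], [0.001, 0.005, -1.0]]
wrist_force: [0.2, 0.1, -1.1]
gripper_width: 0.454
gripper_force: 30.0
```

Run:
```python
from rack import *
s=sense(); zt=s['tcp_pos'][2]+.018; c=s['tcp_pos']
p,d,s,W,m=find('w15','wrist',zlo=zt-.006,zhi=zt+.006,cx=c[0],cy=c[1],r=.06,vmin=60); print(s['tcp_pos'],s['ee_rot'].round(3).tolist(),s['gripper_width']*87,s['wrist_force'])
rack(p,d,s,W)
```

```text
wrist box [ 283  203   80   64 4809] z [0.071 0.072 0.073] mean [0.6679 0.0689 0.0723] rect [array([667. ,  70.1]), array([39.9, 34.9]), np.float64(33.6)]
wrist box [288 293  70  12 806] z [0.072 0.072 0.073] mean [0.6461 0.1021 0.0725] rect [array([646. , 102.4]), array([39.4,  9.3]), np.float64(33.6)]
[0.66100606 0.08117623 0.05511599] [[0.546, -0.837, -0.003], [-0.837, -0.546, -0.003], [0.001, 0.005, -1.0]] 39.52187075297935 [ 0.23236895  0.05580993 -1.07664569]
cheek 637 px [283 180] rect [array([683.5,  55.4]), array([33.5,  6.3]), np.float64(34.1)]
```

Call:
drive_tool([
  {"tx": -0.2, "ty": -0.57, "tz": 0, "ax": 0, "ay": 0, "az": 0, "claw": 3},
  {"tx": 0, "ty": 0, "tz": 0, "ax": 0, "ay": 0, "az": 0, "claw": 3},
  {"tx": 0, "ty": 0, "tz": 0, "ax": 0, "ay": 0, "az": 0, "claw": 3},
  {"tx": 0, "ty": 0, "tz": 0, "ax": 0, "ay": 0, "az": 0, "claw": 3},
])

```text
time_s: 23.67
tcp_pos: [0.6657, 0.0873, 0.0561]
ee_rot: [[0.547, -0.837, -0.001], [-0.837, -0.547, -0.002], [0.001, 0.002, -1.0]]
wrist_force: [-0.5, 0.3, -1.5]
gripper_width: 0.452
gripper_force: 30.0
```

```bash
cat > chk.py <<'E'
from rack import *
s=sense(); zt=s['tcp_pos'][2]+.018; c=s['tcp_pos']
p,d,s,W,m=find('w16','wrist',zlo=zt-.006,zhi=zt+.006,cx=c[0],cy=c[1],r=.06,vmin=60); print(s['tcp_pos'],s['ee_rot'][:,0].round(4),s['wrist_force'])
rack(p,d,s,W)
E
python3 chk.py
```

```text
wrist box [ 284  204   79   63 4803] z [0.072 0.073 0.074] mean [0.6725 0.075  0.0733] rect [array([671.6,  76.1]), array([40.1, 35.1]), np.float64(33.1)]
wrist box [288 293  70  13 804] z [0.072 0.073 0.074] mean [0.6507 0.1081 0.0734] rect [array([650.5, 108.4]), array([39.3, 10. ]), np.float64(33.2)]
[0.66566444 0.08729714 0.05605191] [ 0.5472 -0.837   0.0012] [-0.54168178  0.29012535 -1.48756115]
cheek 603 px [295 175] rect [array([683.9,  55.7]), array([33.4,  6.3]), np.float64(33.2)]
```

Call:
drive_tool([
  {"tx": 0.07, "ty": 0.1, "tz": 0, "ax": 0, "ay": 0, "az": 0, "claw": 3},
  {"tx": 0, "ty": 0, "tz": 0, "ax": 0, "ay": 0, "az": 0, "claw": 3},
  {"tx": 0, "ty": 0, "tz": 0.6, "ax": 0, "ay": 0, "az": 0, "claw": 3},
  {"tx": 0, "ty": 0, "tz": 0.6, "ax": 0, "ay": 0, "az": 0, "claw": 3},
  {"tx": 0, "ty": 0, "tz": 0, "ax": 0, "ay": 0, "az": 0, "claw": 3},
  {"tx": 0, "ty": 0, "tz": 0, "ax": 0, "ay": 0, "az": 0, "claw": 3},
])

```text
time_s: 24.22
tcp_pos: [0.6643, 0.0856, 0.0424]
ee_rot: [[0.547, -0.837, -0.003], [-0.837, -0.547, -0.003], [0.001, 0.005, -1.0]]
wrist_force: [-0.0, 0.7, -1.3]
gripper_width: 0.46
gripper_force: 30.0
```

Call:
drive_tool([
  {"tx": 0, "ty": 0, "tz": 0.6, "ax": 0, "ay": 0, "az": 0, "claw": 3},
  {"tx": 0, "ty": 0, "tz": 0.6, "ax": 0, "ay": 0, "az": 0, "claw": 3},
  {"tx": 0, "ty": 0, "tz": 0, "ax": 0, "ay": 0, "az": 0, "claw": 3},
  {"tx": 0, "ty": 0, "tz": 0, "ax": 0, "ay": 0, "az": 0, "claw": 3},
])

```text
time_s: 24.55
tcp_pos: [0.6644, 0.0856, 0.0307]
ee_rot: [[0.547, -0.837, -0.003], [-0.837, -0.547, -0.003], [0.001, 0.004, -1.0]]
wrist_force: [-0.2, -0.6, -0.7]
gripper_width: 0.451
gripper_force: 30.0
```

Call:
drive_tool([
  {"tx": 0, "ty": 0, "tz": 0.2, "ax": 0, "ay": 0, "az": 0, "claw": 3},
  {"tx": 0, "ty": 0, "tz": 0, "ax": 0, "ay": 0, "az": 0, "claw": 3},
  {"tx": 0, "ty": 0, "tz": 0, "ax": 0, "ay": 0, "az": 0, "claw": 3},
])

```text
time_s: 24.8
tcp_pos: [0.6649, 0.0858, 0.0295]
ee_rot: [[0.547, -0.837, -0.002], [-0.837, -0.547, -0.002], [0.001, 0.002, -1.0]]
wrist_force: [0.1, -0.7, -1.3]
gripper_width: 0.453
gripper_force: 30.0
```

Call:
drive_tool([
  {"tx": 0, "ty": 0, "tz": 0.2, "ax": 0, "ay": 0, "az": 0, "claw": 3},
  {"tx": 0, "ty": 0, "tz": 0, "ax": 0, "ay": 0, "az": 0, "claw": 3},
  {"tx": 0, "ty": 0, "tz": 0, "ax": 0, "ay": 0, "az": 0, "claw": 3},
])

```text
time_s: 25.05
tcp_pos: [0.6648, 0.0858, 0.0274]
ee_rot: [[0.547, -0.837, -0.002], [-0.837, -0.547, -0.002], [0.001, 0.003, -1.0]]
wrist_force: [-0.2, 0.5, -1.4]
gripper_width: 0.453
gripper_force: 30.0
```

Call:
drive_tool([
  {"tx": 0, "ty": 0, "tz": 0.15, "ax": 0, "ay": 0, "az": 0, "claw": 3},
  {"tx": 0, "ty": 0, "tz": 0, "ax": 0, "ay": 0, "az": 0, "claw": 3},
  {"tx": 0, "ty": 0, "tz": 0, "ax": 0, "ay": 0, "az": 0, "claw": 3},
])

```text
time_s: 25.3
tcp_pos: [0.665, 0.0858, 0.0272]
ee_rot: [[0.547, -0.837, -0.001], [-0.837, -0.547, -0.002], [0.001, 0.002, -1.0]]
wrist_force: [-3.3, -0.2, 5.2]
gripper_width: 0.455
gripper_force: 30.0
```

Contact at the expected floor height. I'll release and lift away.

Call:
drive_tool([
  {"tx": 0, "ty": 0, "tz": 0, "ax": 0, "ay": 0, "az": 0, "claw": 4.4},
  {"tx": 0, "ty": 0, "tz": 0, "ax": 0, "ay": 0, "az": 0, "claw": 5.5},
  {"tx": 0, "ty": 0, "tz": 0, "ax": 0, "ay": 0, "az": 0, "claw": 6},
  {"tx": 0, "ty": 0, "tz": 0, "ax": 0, "ay": 0, "az": 0, "claw": 6},
  {"tx": 0, "ty": 0, "tz": 0, "ax": 0, "ay": 0, "az": 0, "claw": 6},
  {"tx": 0, "ty": 0, "tz": -1.0, "ax": 0, "ay": 0, "az": 0, "claw": 6},
  {"tx": 0, "ty": 0, "tz": -3.0, "ax": 0, "ay": 0, "az": 0, "claw": 6},
  {"tx": 0, "ty": 0, "tz": -3.5, "ax": 0, "ay": 0, "az": 0, "claw": 6},
  {"tx": 0, "ty": 0, "tz": -3.5, "ax": 0, "ay": 0, "az": 0, "claw": 6},
  {"tx": 0, "ty": 0, "tz": -3.5, "ax": 0, "ay": 0, "az": 0, "claw": 6},
])

```text
time_s: 26.13
tcp_pos: [0.665, 0.086, 0.1733]
ee_rot: [[0.547, -0.837, -0.001], [-0.837, -0.547, -0.002], [0.001, 0.002, -1.0]]
wrist_force: [1.1, 0.6, -0.6]
gripper_width: 0.686
gripper_force: 0.0
```

Call:
drive_tool([
  {"tx": -3.0, "ty": 0, "tz": -2.0, "ax": 0, "ay": 0, "az": 0, "claw": 6},
  {"tx": -3.0, "ty": 0, "tz": -2.0, "ax": 0, "ay": 0, "az": 0, "claw": 6},
  {"tx": 0, "ty": 0, "tz": 0, "ax": 0, "ay": 0, "az": 0, "claw": 6},
  {"tx": 0, "ty": 0, "tz": 0, "ax": 0, "ay": 0, "az": 0, "claw": 6},
])

```text
time_s: 26.47
tcp_pos: [0.6324, 0.1379, 0.2137]
ee_rot: [[0.549, -0.836, 0.003], [-0.836, -0.549, -0.0], [0.002, -0.002, -1.0]]
wrist_force: [-0.5, -0.3, -0.1]
gripper_width: 0.688
gripper_force: 0.0
```

Run:
```python
from rack import *
p,d,s,W,m=find('w17','wrist',zlo=.036,zhi=.052,cx=.664,cy=.086,r=.06,vmin=60); print(s['tcp_pos'],s['wrist_force'],s['time_s'])
rack(p,d,s,W)
h=cv2.cvtColor(p,cv2.COLOR_RGB2HSV).astype(int)
p,d,s,W,m=find('s17','side',zlo=.036,zhi=.052,cx=.664,cy=.086,r=.06,vmin=60)
h=cv2.cvtColor(p,cv2.COLOR_RGB2HSV).astype(int)
r=(h[...,1]>140)&((h[...,0]<6)|(h[...,0]>174))&(np.hypot(W[...,0]-.44,W[...,1]-.02)<.09); q=W[r]; print('handle',r.sum(),q.mean(0),np.percentile(q[:,2],[5,95]))
```

```text
wrist box [ 305   96   39   55 2041] z [0.043 0.044 0.046] mean [0.664  0.0862 0.0445] rect [array([663.9,  86.1]), array([40.1, 58.8]), np.float64(34.1)]
[0.63244406 0.13787619 0.21369885] [-0.51702113 -0.34113392 -0.1445886 ] 26.4667
cheek 180 px [309  87] rect [array([683.4,  56. ]), array([32.2,  5.4]), np.float64(33.5)]
cheek 154 px [308 155] rect [array([644.8, 116.5]), array([33.2,  4.6]), np.float64(33.4)]
side box [332 210  19  15 119] z [0.039 0.047 0.05 ] mean [0.6622 0.0846 0.046 ] rect [array([664.5,  88.3]), array([42.9, 74.4]), np.float64(31.3)]
handle 47 [0.44899165 0.01281652 0.01736523] [0.0114346  0.02050824]
```

The heat sink top is level at 44 mm, which is the home height. It is centred between the cheeks and square with them, and the rod lies flat away from the guard. I'll hand it in.

```bash
python3 -c "
from station import finish_job; print(finish_job())"
```

```text
the job is handed in; nothing more can be done
None
```

The job is done and handed in at about 26 s: the heat sink was drawn out with the rod, stood on its fin tips and released, then lowered fully home and square in the comb rack and let go, with the rod laid flat away from the guard; I did not re-measure the mug, tapes and tin at the end.

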